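Empty and reload the draining carousel, nesting the graded cups

TASK

The washed steel cups (three or four of a set of four) have drained dry upside down in the covered carousel: turn it by the knob on top until a cup stands at the opening of the hood, lift it out, and so build one nest on the paper-lined steel tray, all cups upside down with their rims on the tray, the smallest innermost and each next larger one over it. Put the rinsed sample tins (one or two) that wait behind the tray into bays of the carousel to drain in turn, each upside down as it is and well on the pad of its own bay. Then turn the carousel until its blue shutter fully closes the opening; leave the stopwatch and the tin lid where they lie.

Things in the scene. Friction and masses are not known exactly. Their poses are not given: they have to be found in the camera images.
- cup_66_mid (a point): largest of the four graded stainless steel cups: plain straight-sided cup, 66 mm across, 60 mm tall, walls 2 mm and closed end 3 mm thick, standing upside down (rim below, closed flat end on top). The point is on its axis half-way up, 30 mm above the rim; z up along the axis. None if this cup is absent today
- cup_53_mid (a point): second largest of the four graded stainless steel cups: plain straight-sided cup, 53 mm across, 54 mm tall, walls 2 mm and closed end 3 mm thick, standing upside down (rim below, closed flat end on top). The point is on its axis half-way up, 27 mm above the rim; z up along the axis. None if this cup is absent today
- cup_40_mid (a point): third largest of the four graded stainless steel cups: plain straight-sided cup, 40 mm across, 48 mm tall, walls 2 mm and closed end 3 mm thick, standing upside down (rim below, closed flat end on top). The point is on its axis half-way up, 24 mm above the rim; z up along the axis. None if this cup is absent today
- cup_27_mid (a point): smallest of the four graded stainless steel cups: plain straight-sided cup, 27 mm across, 42 mm tall, walls 2 mm and closed end 3 mm thick, standing upside down (rim below, closed flat end on top). The point is on its axis half-way up, 21 mm above the rim; z up along the axis. None if this cup is absent today
- carousel_base: fixed base with the round clear hood, 346 mm across, over the turntable; origin on the turntable's axis at bench height, the opening faces its -x. Skirt and roof (top 120 mm above the bench) are closed except for the opening: a sector of 69 degrees, open in front and above, from 53 mm off the axis outwards; nothing inside can be taken out except there
- turntable: grey turntable in the hood, turning about its vertical axis; origin on the axis at bench height. Flat floor 40 mm above the bench, 160 mm in radius, with an 8 mm high lip and a 14 mm high hub deck 72 mm in radius. Four bays (dark flat pads) centred 122 mm from the axis, 72 and 144 degrees either side of its -x, where the shutter is
- knob (a point): black fluted round knob, 48 mm across, on top of the turntable's hub: it turns the turntable either way without stops, and the turntable stays where it is left (friction 0.12 N m). The point is on the axis where to grip, z up; the knob reaches from 20 mm below to 16 mm above it, the hood's roof lies 27 mm below it
- opening (a point): middle of the opening of the clear hood (fixed), at the height of the turntable's floor, 40 mm above the bench, and 122 mm from the axis. A cup standing here can be gripped at its top and lifted out from above
- shutter (a point): middle of the turntable's fifth sector, 122 mm from the axis at floor height; it turns with the turntable. A blue shutter 75 degrees wide (a curved front and a flat top just under the hood's roof) is fixed over this sector; it closes the opening when this point lies at the middle of the opening
- tray_floor (a point): middle of the inner floor of the shallow steel tray, 150 mm by 180 mm outside (along its x and y), rim 14 mm high, 2 mm thick, lined with white paper; z up. Fixed to the bench, 2 mm above it
- stopwatch: yellow stopwatch, 82x64x20 mm, lying in front of the carousel; origin under its middle. To be left alone
- tin_a_mid (a point): rinsed empty sample tin, round, 57 mm across, 35 mm tall, standing upside down (closed flat end on top), at first on the bench behind the tray. The point is on its axis half-way up; its z points down along the axis. None if this tin is absent today
- tin_b_mid (a point): rinsed empty sample tin, round, 57 mm across, 35 mm tall, standing upside down (closed flat end on top), at first on the bench behind the tray. The point is on its axis half-way up; its z points down along the axis. None if this tin is absent today
- bay_1 (a point): middle of one of the turntable's four bays, on its floor; turns with the turntable. The bay is marked by a dark flat pad 76 mm across, flush with the floor
- bay_2 (a point): middle of one of the turntable's four bays, on its floor; turns with the turntable. The bay is marked by a dark flat pad 76 mm across, flush with the floor
- bay_3 (a point): middle of one of the turntable's four bays, on its floor; turns with the turntable. The bay is marked by a dark flat pad 76 mm across, flush with the floor
- bay_4 (a point): middle of one of the turntable's four bays, on its floor; turns with the turntable. The bay is marked by a dark flat pad 76 mm across, flush with the floor
- tin_lid_0: tin lid, 58 mm across, 10 mm high, lying in front of the carousel; origin under its middle. To be left alone
Not all that is in view belongs to the job. Leave any orange look-alike of the part that bears tin_b_mid alone.

How it is judged (in metres and radians):
At the end, for the whole second after the job is handed in: Every cup stands upside down on the tray (4 mm, 0.06 rad), each inside all larger ones (axes within half the difference of diameters); every tin stands upside down on the turntable (4 mm, 0.06 rad), axis within 20 mm of a bay's middle; shutter's middle within 16 mm of the opening's (z of cup_66_mid in the frame of tray_floor between 0.026 and 0.033 m and x of cup_66_mid in the frame of tray_floor between -0.07 and 0.07 m and y of cup_66_mid in the frame of tray_floor between -0.085 and 0.085 m and angle between each of cup_66_mid, cup_53_mid, cup_40_mid, cup_27_mid's own z axis and vertical below 0.06 rad and z of cup_53_mid in the frame of tray_floor between 0.023 and 0.03 m and x of cup_53_mid in the frame of tray_floor between -0.07 and 0.07 m and y of cup_53_mid in the frame of tray_floor between -0.085 and 0.085 m and z of cup_40_mid in the frame of tray_floor between 0.02 and 0.027 m and x of cup_40_mid in the frame of tray_floor between -0.07 and 0.07 m and y of cup_40_mid in the frame of tray_floor between -0.085 and 0.085 m and z of cup_27_mid in the frame of tray_floor between 0.017 and 0.024 m and x of cup_27_mid in the frame of tray_floor between -0.07 and 0.07 m and y of cup_27_mid in the frame of tray_floor between -0.085 and 0.085 m and horizontal distance between cup_66_mid and cup_53_mid below 0.0065 m and horizontal distance between cup_66_mid and cup_40_mid below 0.013 m and horizontal distance between cup_66_mid and cup_27_mid below 0.0195 m and horizontal distance between cup_53_mid and cup_40_mid below 0.0065 m and horizontal distance between cup_53_mid and cup_27_mid below 0.013 m and horizontal distance between cup_40_mid and cup_27_mid below 0.0065 m and height (world z) of tin_a_mid between 0.0535 and 0.0605 m and angle between each of tin_a_mid, tin_b_mid's own z axis and vertical above 3.08 rad and (horizontal distance between tin_a_mid and bay_1 below 0.02 m or horizontal distance between tin_a_mid and bay_2 below 0.02 m or horizontal distance between tin_a_mid and bay_3 below 0.02 m or horizontal distance between tin_a_mid and bay_4 below 0.02 m) and height (world z) of tin_b_mid between 0.0535 and 0.0605 m and (horizontal distance between tin_b_mid and bay_1 below 0.02 m or horizontal distance between tin_b_mid and bay_2 below 0.02 m or horizontal distance between tin_b_mid and bay_3 below 0.02 m or horizontal distance between tin_b_mid and bay_4 below 0.02 m) and horizontal distance between shutter and opening below 0.016 m); the robot touches nothing.
It fails at once if the stopwatch is shifted by more than 30 mm (distance of stopwatch from where it was at the start of the episode above 0.03 m).
It fails at once if the tin lid is shifted by more than 30 mm (distance of tin_lid_0 from where it was at the start of the episode above 0.03 m).
Of cup_66, cup_53, cup_40, cup_27 only 3 to 4 are there at a start; the rules pass over those that are not, and their reading is None.
Of tin_a, tin_b only 1 to 2 are there at a start; the rules pass over those that are not, and their reading is None.
At some moment in a run one of tin_a, tin_b may be knocked a few centimetres aside while the robot is not near it.
It also fails if it takes over 210 s, if anything falls off the work surface, if the arm or the gripper's body presses on something with over 40 N, if the wrist force passes 120 N, or if a joint passes its speed limit or range.

ROBOT

A 7-joint arm with a two-finger parallel gripper is mounted at the origin on a cart in front of the work surface, level with it; the furniture and walls round the work are solid. World frame = base frame: x ahead of the robot, y to its left, z up, the work surface at z = 0. Lengths are in mm, angles in rad, forces in N, time in s.
With the tool pointing down it reaches from about 425 to 875 mm from the base axis. Payload 8.4 kg.
Tool frame: the origin (TCP) lies between the finger pads; the fingertips stand 11 mm ahead of it and the grasp point (between the pads) lies 8 mm behind it; z points along the fingers, y is the line along which they close (so a half turn about z gives the same grasp; the last joint's range is limited). The gripper opens to 85 mm and grips with 20 to 120 N. Pads are 22 mm wide; open, the fingers measure 114 mm over their backs; the gripper's body (76 mm by 85 mm) begins 54 mm behind the grasp point. The pads swing forward as they close: fully open they stand 13 mm farther back than shut.
Start: joints at [-1.32, 0.333, 0.04, 1.465, -0.013, 1.343, -0.059], TCP at [222.762, 610.608, 242.308] pointing down, gripper open.
Joint ranges: [-2.58, 2.58], [-0.38, 2.09], [-1.3, 1.39], [0.25, 2.4], [-1.5, 4.64], [0.08, 2.09], [-2.65, 2.65]. Speed limits (rad/s): [2.22, 2.22, 2.79, 2.79, 3.14, 3.14, 3.14].

INTERFACE

Orientations are given as a unit quaternion [x, y, z, w].
In Python, from station import env, imaging gives the robot as it stands.
- The arm moves only by the tool apply_moves, never from a script. Its argument "targets" is a list of rows, each a list of 3 entries, a list of its own where there are three numbers: the shift along the tool's x, y, z in m, then the turn, a rotation vector about the tool's x, y, z in rad, then the finger opening in m, from 0 to 0.0854. A call has 1 to 20 rows; each row is the pose to reach, as a shift and turn from the pose commanded when the call began, along the tool's axes at that moment; what a row does not reach only later rows make up. A row lasts 1/10 s, in which the tool goes at most 50 mm and 8.59 degrees, less where a joint would pass 70% of its speed; a pose out of reach is approached as far as the arm can. A call with a gripper value outside its range is refused whole. The fingers move at their own pace and stop on an object; "force" is the grip in N (left out, the last holds). Time passes only in rows, so rows that repeat a pose let the fingers close. It gives the time, the measured TCP pose, the force, the opening and the grip force at its end, in the units of the state.
- env.get_obs(): the state, without advancing time (a new reading comes with each control period).
- imaging.grab_frame(name): name is "scene" or "top"; returns (picture, depth): 420x560x3 uint8, blue, green, red; 420x560 float32, mm along the optical axis (not along the pixel's ray), 0 where there is no reading.
- imaging.camera_info(name): a dict with "camera_matrix" (3x3 intrinsics, pixels), "k1" (the pictures are not rectified: a ray, as slopes to the right and down, at radius r is drawn at 1 + k1 r^2 times it, then the intrinsics apply), "view" (4x4, takes a point from world to camera coordinates). Camera axes: x right, y down, z forward; pixel columns grow to the right and rows downward; lengths in mm; the calibration is good to about 2 mm. A picture is of the moment at which its call begins. camera_info takes no time and is no camera call.
- env.job_done(): hands the job in; it is judged then, once.
The state is a dict: "time_s": time; "joint_pos": joint angles; "dq": joint speeds; "joint_torque": joint torques, N m; "tool_pos": TCP position; "orientation": TCP orientation; "contact_force": force on the tool from outside, world axes, zero at the start; "ft_torque": the same for the moment, N m; "gripper_width": finger opening in mm; "grasp_force": force on a finger pad.
Only numpy, scipy, OpenCV 4.12 (cv2) and the standard library are available. Lean on these libraries where they do the work, as an engineer would, in place of code of your own. Each camera call takes 0.05 s, during which the arm holds its last target. There are 200 camera calls.

## Working session

There is one attempt and no reset: what is moved stays moved. The work goes in short steps, Python scripts to look and compute and a tool call to move; the robot and the scene stay as the last step left them, time stands still between calls to the robot, and variables do not carry over. Pictures are saved under pics/ and viewed, at most 14 in all, crops included, and the job is handed in when it is done.

Besides the shell and the picture viewer there is one more tool, called as name(argument=value, ...), one argument or row to a line, values as JSON. apply_moves: Moves the arm, as the interface text tells. Its arguments: {"type":"object","properties":{"targets":{"type":"array","items":{"type":"array"}},"force":{"type":"number"}},"required":["targets"]}

```bash
ls; mkdir -p pics
cat > h.py <<'E'
import numpy as np, cv2
from station import env, imaging
def save(n,f): cv2.imwrite('pics/'+f,n)
def ray(cam,u,v):
    c=imaging.camera_info(cam);K=np.array(c['camera_matrix']);V=np.array(c['view']);k=c['k1']
    d=np.array([(u-K[0,2])/K[0,0],(v-K[1,2])/K[1,1]]);s=d.copy()
    for _ in range(20): s=d/(1+k*(s@s))
    R=V[:3,:3];o=-R.T@V[:3,3];return o,R.T@np.array([s[0],s[1],1])
def onz(cam,u,v,z):
    o,d=ray(cam,u,v);return (o+d*(z-o[2])/d[2])
def pix(cam,p):
    c=imaging.camera_info(cam);K=np.array(c['camera_matrix']);V=np.array(c['view']);k=c['k1']
    q=V[:3,:3]@np.array(p,float)+V[:3,3];s=q[:2]/q[2];s=s*(1+k*(s@s));return K[:2,:2]@s+K[:2,2]
E
python3 - <<'E'
from h import *
for n in('scene','top'):
    i,d=imaging.grab_frame(n);save(i,n+'0.png');np.save('pics/%s0.npy'%n,d);c=imaging.camera_info(n);print(c)
print(env.get_obs())
E
```

```text
pics
{'camera_matrix': array([[499.19960295,   0.        , 281.5646049 ],
       [  0.        , 499.19960295, 201.07440086],
       [  0.        ,   0.        ,   1.        ]]), 'k1': -0.11743886665017782, 'view': array([[ 5.58303625e-01, -8.29630997e-01,  3.07736975e-03,
        -2.60443012e+02],
       [-3.87400647e-01, -2.63979355e-01, -8.83309481e-01,
         3.30489651e+02],
       [ 7.33633288e-01,  4.91962710e-01, -4.68780216e-01,
         1.03642240e+03],
       [ 0.00000000e+00,  0.00000000e+00,  0.00000000e+00,
         1.00000000e+00]])}
{'camera_matrix': array([[402.72434986,   0.        , 273.70492063],
       [  0.        , 402.72434986, 209.78836373],
       [  0.        ,   0.        ,   1.        ]]), 'k1': -0.025082396712585775, 'view': array([[ 1.34700847e-02, -9.99851782e-01,  1.07224618e-02,
         5.29378216e+01],
       [-9.86719650e-01, -1.50276316e-02, -1.61735904e-01,
         5.74928478e+02],
       [ 1.61873065e-01, -8.40146743e-03, -9.86775824e-01,
         1.16784234e+03],
       [ 0.00000000e+00,  0.00000000e+00,  0.00000000e+00,
         1.00000000e+00]])}
{'time_s': 0.1, 'joint_pos': array([-1.32022454,  0.33381408,  0.03987412,  1.46619514, -0.01341532,
        1.34330533, -0.05849419]), 'dq': array([-0.00052095,  0.00016941, -0.00180041, -0.00152326,  0.0004874 ,
       -0.00065791, -0.00024644]), 'joint_torque': array([ 5.10584767e-03, -6.60020614e+01,  1.37061652e+00, -4.06485236e+01,
        1.70017424e-02,  8.80609208e-03,  1.33568062e-05]), 'tool_pos': array([222.62424499, 610.25626083, 241.52109323]), 'orientation': array([ 1.74002712e-01,  9.84744904e-01, -7.22828789e-04, -8.63403418e-05]), 'contact_force': array([ 0.37663207,  0.15165873, -0.37736151]), 'ft_torque': array([-0.03102385,  0.01420682, -0.036517  ]), 'grasp_force': 0.0, 'gripper_width': 85.59609281532428}
```

View pics/scene0.png

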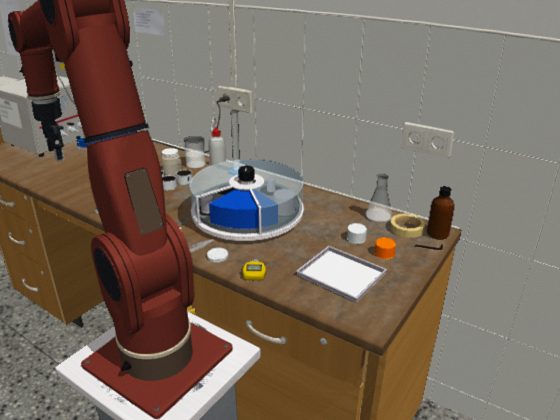

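View pics/top0.png

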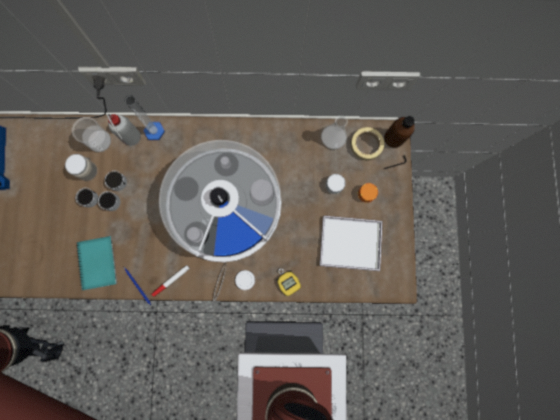

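The scene has one white tin at top px (335,183), an orange look-alike at (369,192), the lid at (245,280), the watch at (289,284), the tray at (351,243) and the carousel at (220,200). I'll enlarge the carousel and measure.

Run:
```python
from h import *
i=cv2.imread('pics/top0.png')
a=cv2.resize(i[135:270,150:290],None,fx=4,fy=4,interpolation=cv2.INTER_CUBIC)
b=cv2.resize(i[160:220,310:400],None,fx=4,fy=4,interpolation=cv2.INTER_CUBIC)
o=np.zeros((600,800,3),np.uint8);o[:540,:560]=a;save(o[:540,:560],'c1.png')
hsv=cv2.cvtColor(i,cv2.COLOR_BGR2HSV)
def blobs(m,mn=30):
    n,l,s,c=cv2.connectedComponentsWithStats(m.astype(np.uint8));return [(c[k].round(1),s[k]) for k in range(1,n) if s[k,4]>mn]
w=(hsv[...,2]>190)&(hsv[...,1]<40)
for c,s in blobs(w): 
    if c[0]>150 and 130<c[1]<300: print('white',c,s)
for c,s in blobs((hsv[...,0]>105)&(hsv[...,0]<130)&(hsv[...,1]>180)): print('blue',c,s)
for c,s in blobs((hsv[...,0]>20)&(hsv[...,0]<35)&(hsv[...,1]>180)&(hsv[...,2]>120)): print('yel',c,s)
m=((hsv[...,2]>150)&(hsv[...,1]<50)).astype(np.uint8); m[:210]=0;m[275:]=0;m[:,:310]=0;m[:,390:]=0
cs=max(cv2.findContours(m,0,2)[0],key=cv2.contourArea);r=cv2.minAreaRect(cs);print('tray',r,[onz('top',*p,14).round(1) for p in cv2.boxPoints(r)],onz('top',*r[0],14).round(1))
print('tin',onz('top',335.5,183,35).round(1),'watch',onz('top',289,284,20).round(),'lid',onz('top',245,280,10).round())
# knob: dark top
k=(hsv[...,2]<45);k[:180]=0;k[220:]=0;k[:,:200]=0;k[:,245:]=0
for c,s in blobs(k): print('knob',c,s,onz('top',*c,140).round(1))
# outer hood ring ellipse
```

```text
white [335.7 182.4] [328 175  16  16 206]
white [222.8 201.7] [201 180  60  61 704]
white [278.5 209.6] [277 200   4  19  32]
white [349.3 243.2] [ 322  219   55   49 2388]
white [234.8 254.6] [204 242  60  19 218]
white [175.3 276.5] [164 267  24  20  89]
white [244.7 279.7] [236 271  18  19 259]
blue [  1.8 147.6] [  0 132   5  37  94]
blue [  3.3 182.5] [  0 176   9  13  79]
blue [233.8 236. ] [ 215  214   46   41 1225]
tray ((351.2471923828125, 242.69827270507812), (59.91427993774414, 49.27912902832031), 5.04245138168335) [array([412.9, -79.6,  14. ]), array([563.8, -93.7,  14. ]), array([ 550.1, -279. ,   14. ]), array([ 399.3, -261.3,   14. ])] [ 480.8 -178.2   14. ]
tin [ 662.6 -128.4   35. ] watch [354.  12.  20.] lid [364. 145.  10.]
knob [218.2 196.2] [211 189  17  16 166] [594.9 217.5 140. ]
```

View pics/c1.png

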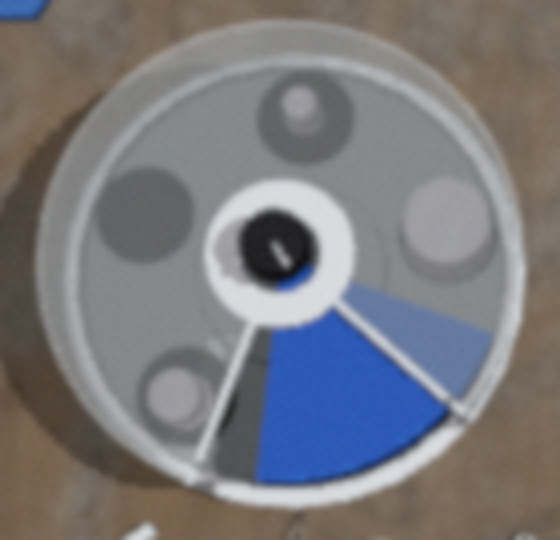

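The top view shows three cups and one empty pad. In crop px: the small cup is at (300,105), the largest at (447,220), a middle one at (175,395), and the empty pad at (145,215). The blue shutter is nearly centred. The only tin in its place is the white one at (335,183); the orange can at (369,192) is the look-alike to leave.

Run:
```python
from h import *
i=cv2.imread('pics/top0.png')
def c(u,v): return 150+(u-.0)/4,135+v/4
ax=onz('top',218.2,196.2,163);print('axis(knobtop)',ax.round(1))
for n,(u,v) in dict(strutL=(200,485),strutR=(465,420),strutLin=(255,322),strutRin=(338,300)).items():
    p=onz('top',*c(u,v),120)-ax;print(n,np.hypot(*p[:2]).round(),np.degrees(np.arctan2(p[1],p[0])).round(1))
for n,(u,v,z) in dict(shL=(258,480,118),shR=(490,330,118),shRin=(348,288,118),shLin=(272,330,118),cup27=(297,102,82),cup66=(446,220,100),mid53=(174,395,94),mid40=(174,395,88),empty=(145,215,40)).items():
    p=onz('top',*c(u,v),z)-ax;print(n,np.hypot(*p[:2]).round(),np.degrees(np.arctan2(p[1],p[0])).round(1))
for n,u0,u1,v,z in(('27',280,318,102,82),('66',402,490,220,100),('mid',146,205,395,92)):
    print(n,np.linalg.norm(onz('top',*c(u0,v),z)-onz('top',*c(u1,v),z)).round(1))
print('tin diam',np.linalg.norm(onz('top',327.7,182,35)-onz('top',343.7,182,35)))
from scipy.spatial.transform import Rotation as R
print(R.from_quat(env.get_obs()['orientation']).as_matrix().round(3))
j=cv2.imread('pics/scene0.png');save(cv2.resize(j[155:275,180:400],None,fx=3.6,fy=3.6,interpolation=cv2.INTER_CUBIC)[:,:800],'c2.png')
p=onz('scene',246,172,163);print('axis from scene',p.round(1),pix('scene',[*ax[:2],163]))
```

```text
axis(knobtop) [590.3 214.5 163. ]
strutL 170.0 162.8
strutR 175.0 -130.7
strutLin 50.0 161.0
strutRin 52.0 -126.2
shL 158.0 176.3
shR 158.0 -108.5
shRin 53.0 -114.0
shLin 53.0 175.3
cup27 125.0 -1.6
cup66 121.0 -74.3
mid53 123.0 142.0
mid40 123.0 141.4
empty 124.0 68.2
27 28.3
66 63.9
mid 42.3
tin diam 49.532962263180586
[[-0.939  0.343 -0.   ]
 [ 0.343  0.939 -0.001]
 [-0.    -0.001 -1.   ]]
axis from scene [569.4 196.6 163. ] [245.53922277 168.20000856]
```

View pics/c2.png

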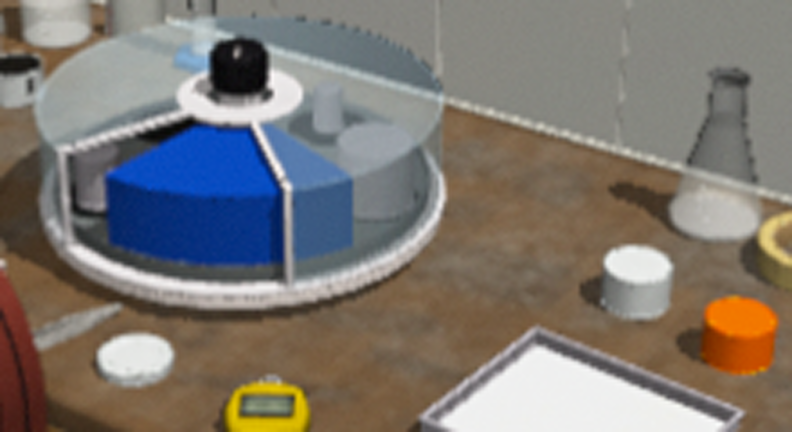

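Crop 2 confirms the white tin at (637,280) beside the orange one at (740,333). The cups are 27, 40 and 66 (53 is absent), the axis is at about (590,214), the opening faces 196°, and the shutter is at about +18° from it. Moving over the knob.

```bash
cat >> h.py <<'E'
from scipy.spatial.transform import Rotation as R
def to(p,ydeg=None):
    o=env.get_obs();M=R.from_quat(o['orientation']).as_matrix()
    print('t',round(o['time_s'],1),'pos',o['tool_pos'].round(1),'q',o['joint_pos'].round(2),'F',o['contact_force'].round(1),'w',round(o['gripper_width'],1))
    print('shift m',(M.T@(np.array(p)-o['tool_pos'])/1000).round(4))
    y=np.degrees(np.arctan2(M[1,1],M[0,1]))
    if ydeg is not None:   # tool straight down, y axis at ydeg (mod 180)
        a=(ydeg-y+90)%180-90
        print('ydir',y.round(1),'turn about tool z',round(-np.radians(a),3),'or',round(-np.radians(a-np.sign(a)*180),3),'tilt',np.degrees(np.arccos(-M[2,2])).round(2))
E
python3 -c "
from h import *
to([590.3,214.5,230],144)"
```

```text
t 0.1 pos [222.6 610.3 241.5] q [-1.32  0.33  0.04  1.47 -0.01  1.34 -0.06] F [ 0.4  0.2 -0.4] w 85.6
shift m [-0.481  -0.2458  0.0119]
ydir 70.0 turn about tool z -1.292 or 1.849 tilt 0.08
```

apply_moves(
  targets=[
    [[-0.481,-0.246,0.012],[0,0,-1.3],0.085],
    [[-0.481,-0.246,0.012],[0,0,-1.3],0.085],
    [[-0.481,-0.246,0.012],[0,0,-1.3],0.085],
    [[-0.481,-0.246,0.012],[0,0,-1.3],0.085],
    [[-0.481,-0.246,0.012],[0,0,-1.3],0.085],
    [[-0.481,-0.246,0.012],[0,0,-1.3],0.085],
    [[-0.481,-0.246,0.012],[0,0,-1.3],0.085],
    [[-0.481,-0.246,0.012],[0,0,-1.3],0.085],
    [[-0.481,-0.246,0.012],[0,0,-1.3],0.085],
    [[-0.481,-0.246,0.012],[0,0,-1.3],0.085],
    [[-0.481,-0.246,0.012],[0,0,-1.3],0.085],
    [[-0.481,-0.246,0.012],[0,0,-1.3],0.085],
    [[-0.481,-0.246,0.012],[0,0,-1.3],0.085],
    [[-0.481,-0.246,0.012],[0,0,-1.3],0.085],
    [[-0.481,-0.246,0.012],[0,0,-1.3],0.085],
    [[-0.481,-0.246,0.012],[0,0,-1.3],0.085],
  ],
)

```text
time_s: 1.7
tool_pos: [589.3, 216.5, 230.4]
orientation: [-0.459, 0.889, 0.0, -0.0]
contact_force: [-0.6, -1.2, 0.3]
gripper_width: 85.2
grasp_force: 0.0
```

```bash
python3 -c "
from h import *
to([590.3,214.5,139],144)"
```

```text
t 1.7 pos [589.3 216.5 230.4] q [-0.59  0.3   0.21  1.55 -0.06  1.31  2.15] F [-0.6 -1.2  0.3] w 85.2
shift m [ 0.0011 -0.002   0.0914]
ydir 144.6 turn about tool z 0.01 or -3.131 tilt 0.04
```

apply_moves(
  targets=[
    [[0.001,-0.002,0.03],[0,0,0],0.085],
    [[0.001,-0.002,0.06],[0,0,0],0.085],
    [[0.001,-0.002,0.091],[0,0,0],0.085],
    [[0.001,-0.002,0.091],[0,0,0],0.085],
    [[0.001,-0.002,0.091],[0,0,0],0.085],
    [[0.001,-0.002,0.091],[0,0,0],0.04],
    [[0.001,-0.002,0.091],[0,0,0],0.04],
    [[0.001,-0.002,0.091],[0,0,0],0.04],
    [[0.001,-0.002,0.091],[0,0,0],0.04],
    [[0.001,-0.002,0.091],[0,0,0],0.04],
    [[0.001,-0.002,0.091],[0,0,0],0.04],
    [[0.001,-0.002,0.091],[0,0,0],0.04],
  ],
  force=40,
)

```text
time_s: 2.9
tool_pos: [593.5, 212.2, 141.7]
orientation: [-0.457, 0.889, -0.001, 0.002]
contact_force: [2.3, -1.8, 6.5]
gripper_width: 47.0
grasp_force: 41.1
```

apply_moves(
  targets=[
    [[0,-0.002,0],[0,0,0.08],0.04],
    [[0,-0.003,0],[0,0,0.22],0.04],
    [[0,-0.003,0],[0,0,0.37],0.04],
    [[0,-0.003,0],[0,0,0.52],0.04],
    [[0,-0.003,0],[0,0,0.67],0.04],
    [[0,-0.003,0],[0,0,0.82],0.04],
    [[0,-0.003,0],[0,0,0.97],0.04],
    [[0,-0.003,0],[0,0,1.12],0.04],
    [[0,-0.003,0],[0,0,1.27],0.04],
    [[0,-0.003,0],[0,0,1.42],0.04],
    [[0,-0.003,0],[0,0,1.57],0.04],
    [[0,-0.003,0],[0,0,1.72],0.04],
    [[0,-0.003,0],[0,0,1.87],0.04],
    [[0,-0.003,0],[0,0,2.02],0.04],
    [[0,-0.003,0],[0,0,2.17],0.04],
    [[0,-0.003,0],[0,0,2.32],0.04],
    [[0,-0.003,0],[0,0,2.47],0.04],
    [[0,-0.003,0],[0,0,2.62],0.04],
    [[0,-0.003,0],[0,0,2.74],0.04],
    [[0,-0.003,0],[0,0,2.83],0.04],
  ],
)

```text
time_s: 4.9
tool_pos: [596.7, 218.7, 141.8]
orientation: [0.807, 0.59, 0.006, -0.001]
contact_force: [16.1, 19.9, -5.3]
gripper_width: 46.9
grasp_force: 41.9
```

apply_moves(
  targets=[
    [[0,0,0],[0,0,0],0.04],
    [[0,0,0],[0,0,0],0.085],
    [[0,0,0],[0,0,0],0.085],
    [[0,0,0],[0,0,0],0.085],
    [[0,0,0],[0,0,0],0.085],
    [[0,0,0],[0,0,0],0.085],
    [[0,0,-0.04],[0,0,0],0.085],
    [[0,0,-0.08],[0,0,0],0.085],
    [[0,0,-0.12],[0,0,0],0.085],
    [[0,0,-0.16],[0,0,0],0.085],
    [[0,0,-0.16],[0,0,0],0.085],
  ],
)

```text
time_s: 6.0
tool_pos: [596.0, 210.8, 305.2]
orientation: [0.808, 0.59, 0.004, 0.001]
contact_force: [0.9, -0.3, -0.2]
gripper_width: 84.9
grasp_force: 0.0
```

Run:
```python
from h import *
to([473,181,200],106)
i,d=imaging.grab_frame('top');j,e=imaging.grab_frame('scene');save(i,'top1.png')
a=cv2.resize(i[135:270,150:290],None,fx=4,fy=4,interpolation=cv2.INTER_CUBIC)[:,:520]
b=cv2.resize(j[150:250,180:315],None,fx=2,fy=2,interpolation=cv2.INTER_CUBIC)
o=np.zeros((540,800,3),np.uint8);o[:,:520]=a;o[:200,525:795]=b;save(o,'c3.png')
```

```text
t 6.0 pos [596.  210.8 305.2] q [-1.    0.32  0.77  1.45 -0.22  1.45 -0.54] F [ 0.9 -0.3 -0.2] w 84.9
shift m [-0.0664 -0.1087  0.1042]
ydir -17.7 turn about tool z 0.982 or -2.16 tilt 0.47
```

View pics/c3.png

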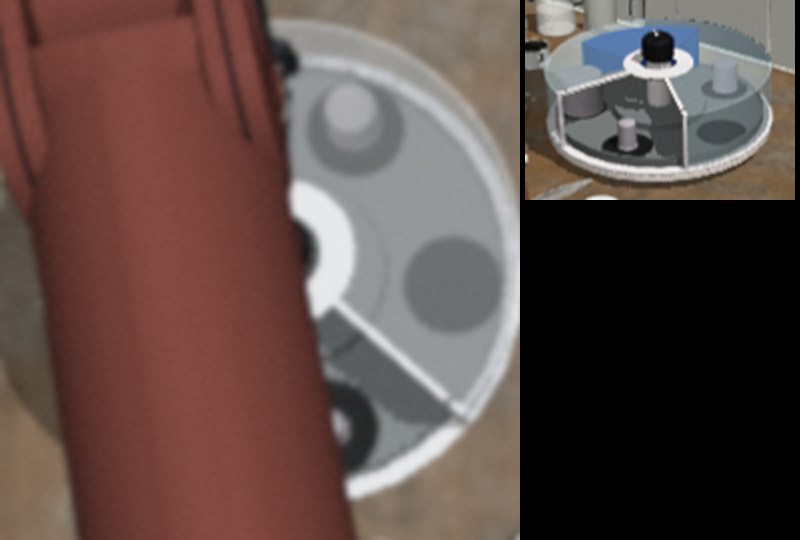

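The table turned: the 27 cup stands at the opening at scene px (231,211), and the empty pad is now at the right.

Run:
```python
from h import *
j,e=imaging.grab_frame('scene');save(cv2.resize(j[195:245,200:270],None,fx=8,fy=8,interpolation=cv2.INTER_CUBIC),'c4.png')
p=onz('top',150+452/4,135+285/4,40);print('empty pad',p.round(1),'rel old axis', np.degrees(np.arctan2(p[1]-212.5,p[0]-592)))
print('cup approx',onz('scene',231,210.5,82).round(1))
```

```text
empty pad [585.6  93.8  40. ] rel old axis -93.10130718150506
cup approx [473.4 180.2  82. ]
```

View pics/c4.png

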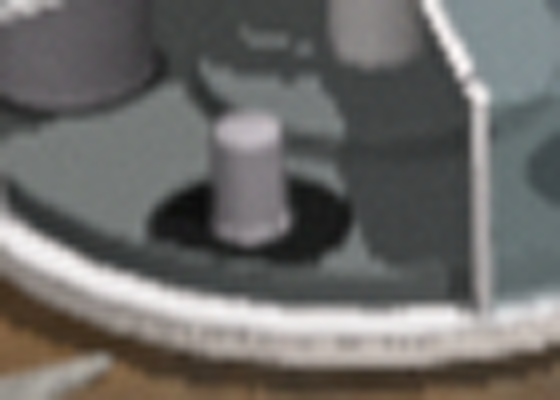

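```bash
cat >> h.py <<'E'
def go(p,ydeg,alt=False):
    o=env.get_obs();M=R.from_quat(o['orientation']);y=np.radians(ydeg+(180 if alt else 0))
    Y=np.array([np.cos(y),np.sin(y),0]);Z=np.array([0,0,-1.]);X=np.cross(Y,Z);T=R.from_matrix(np.c_[X,Y,Z])
    print('pos',o['tool_pos'].round(1),'q7',o['joint_pos'][6].round(2),'F',o['contact_force'].round(1),'w',round(o['gripper_width'],1))
    print('alt' if alt else '','shift',M.inv().apply(np.array(p)-o['tool_pos']).round(1)/1000,'rot',(M.inv()*T).as_rotvec().round(3))
E
python3 -c "
from h import *
print(onz('scene',231.1,211.4,82).round(1))
go([473.5,180.5,150],106);go([473.5,180.5,150],106,True)"
```

```text
[469.4 176.6  82. ]
pos [593.6 210.8 298.8] q7 -0.54 F [-0.5  0.3  0. ] w 85.1
 shift [-0.0654 -0.1051  0.1489] rot [-0.    -0.    -2.159]
pos [593.6 210.8 298.8] q7 -0.54 F [-0.5  0.3  0. ] w 85.1
alt shift [-0.0654 -0.1051  0.1489] rot [-0.     0.     0.982]
```

apply_moves(
  targets=[
    [[-0.066,-0.106,0.1],[0,0,-2.16],0.06],
    [[-0.066,-0.106,0.1],[0,0,-2.16],0.06],
    [[-0.066,-0.106,0.1],[0,0,-2.16],0.06],
    [[-0.066,-0.106,0.1],[0,0,-2.16],0.06],
    [[-0.066,-0.106,0.1],[0,0,-2.16],0.06],
    [[-0.066,-0.106,0.1],[0,0,-2.16],0.06],
    [[-0.066,-0.106,0.1],[0,0,-2.16],0.06],
    [[-0.066,-0.106,0.1],[0,0,-2.16],0.06],
    [[-0.066,-0.106,0.1],[0,0,-2.16],0.06],
    [[-0.066,-0.106,0.1],[0,0,-2.16],0.06],
    [[-0.066,-0.106,0.1],[0,0,-2.16],0.06],
    [[-0.066,-0.106,0.1],[0,0,-2.16],0.06],
    [[-0.066,-0.106,0.1],[0,0,-2.16],0.06],
    [[-0.066,-0.106,0.1],[0,0,-2.16],0.06],
    [[-0.066,-0.106,0.12],[0,0,-2.16],0.06],
    [[-0.066,-0.106,0.149],[0,0,-2.16],0.06],
    [[-0.066,-0.106,0.149],[0,0,-2.16],0.06],
  ],
)

```text
time_s: 7.85
tool_pos: [469.8, 179.0, 146.3]
orientation: [-0.14, 0.99, -0.002, -0.003]
contact_force: [-0.6, -0.5, 0.2]
gripper_width: 59.7
grasp_force: 0.0
```

```bash
python3 -c "
from h import *
go([472,179.5,66],106)"
```

```text
pos [469.8 179.  146.3] q7 1.48 F [-0.6 -0.5  0.2] w 59.7
 shift [-0.0028  0.0001  0.0802] rot [-0.003 -0.007  0.001]
```

apply_moves(
  targets=[
    [[-0.001,0,0.03],[0,0,0],0.06],
    [[-0.001,0,0.06],[0,0,0],0.06],
    [[-0.001,0,0.079],[0,0,0],0.06],
    [[-0.001,0,0.079],[0,0,0],0.06],
    [[-0.001,0,0.079],[0,0,0],0.06],
    [[-0.001,0,0.079],[0,0,0],0.02],
    [[-0.001,0,0.079],[0,0,0],0.02],
    [[-0.001,0,0.079],[0,0,0],0.02],
    [[-0.001,0,0.079],[0,0,0],0.02],
    [[-0.001,0,0.079],[0,0,0],0.02],
    [[-0.001,0,0.079],[0,0,0],0.02],
    [[-0.001,0,0.079],[0,0,0],0.02],
    [[-0.001,0,0.079],[0,0,0],0.02],
  ],
  force=30,
)

```text
time_s: 9.15
tool_pos: [474.4, 181.0, 72.5]
orientation: [-0.14, 0.99, 0.001, 0.001]
contact_force: [-1.4, -0.1, 6.6]
gripper_width: 25.9
grasp_force: 29.1
```

apply_moves(
  targets=[
    [[0,0,-0.02],[0,0,0],0.02],
    [[0,0,-0.05],[0,0,0],0.02],
    [[0,0,-0.09],[0,0,0],0.02],
    [[0,0,-0.12],[0,0,0],0.02],
    [[0,0,-0.12],[0,0,0],0.02],
    [[0,0,-0.12],[0,0,0],0.02],
  ],
)

```text
time_s: 9.75
tool_pos: [473.9, 180.8, 191.9]
orientation: [-0.14, 0.99, 0.001, 0.001]
contact_force: [-0.3, 1.1, -1.0]
gripper_width: 25.9
grasp_force: 29.9
```

```bash
python3 -c "
from h import *
go([481,-178,180],96);go([481,-178,180],6);go([481,-178,180],6,True)"
```

```text
pos [473.9 180.8 191.9] q7 1.45 F [-0.3  1.1 -1. ] w 25.9
 shift [ 0.0924 -0.3468  0.0114] rot [0.001 0.001 0.176]
pos [473.9 180.8 191.9] q7 1.45 F [-0.3  1.1 -1. ] w 25.9
 shift [ 0.0924 -0.3468  0.0114] rot [0.002 0.    1.746]
pos [473.9 180.8 191.9] q7 1.45 F [-0.3  1.1 -1. ] w 25.9
alt shift [ 0.0924 -0.3468  0.0114] rot [-0.     0.002 -1.395]
```

apply_moves(
  targets=[
    [[0.023,-0.04,0],[0,0,0.08],0.02],
    [[0.035,-0.09,0],[0,0,0.18],0.02],
    [[0.046,-0.14,0],[0,0,0.18],0.02],
    [[0.055,-0.19,0],[0,0,0.18],0.02],
    [[0.065,-0.24,0],[0,0,0.18],0.02],
    [[0.078,-0.29,0],[0,0,0.18],0.02],
    [[0.088,-0.33,0],[0,0,0.18],0.02],
    [[0.092,-0.347,0.02],[0,0,0.18],0.02],
    [[0.092,-0.347,0.06],[0,0,0.18],0.02],
    [[0.092,-0.347,0.09],[0,0,0.18],0.02],
    [[0.092,-0.347,0.12],[0,0,0.18],0.02],
    [[0.092,-0.347,0.13],[0,0,0.18],0.02],
    [[0.092,-0.347,0.13],[0,0,0.18],0.02],
    [[0.092,-0.347,0.13],[0,0,0.18],0.02],
  ],
)

```text
time_s: 11.15
tool_pos: [481.5, -178.7, 62.1]
orientation: [-0.05, 0.999, -0.0, 0.0]
contact_force: [0.1, -0.9, -0.6]
gripper_width: 26.3
grasp_force: 30.0
```

Run:
```python
from h import *
go([481,-178,37],96)
j,e=imaging.grab_frame('scene');save(cv2.resize(j[215:305,290:395],None,fx=6,fy=6,interpolation=cv2.INTER_CUBIC),'c5.png')
```

```text
pos [ 481.5 -178.7   62.1] q7 2.25 F [ 0.1 -0.9 -0.6] w 26.3
 shift [0.0005 0.0007 0.0251] rot [-0.     0.    -0.005]
```

View pics/c5.png

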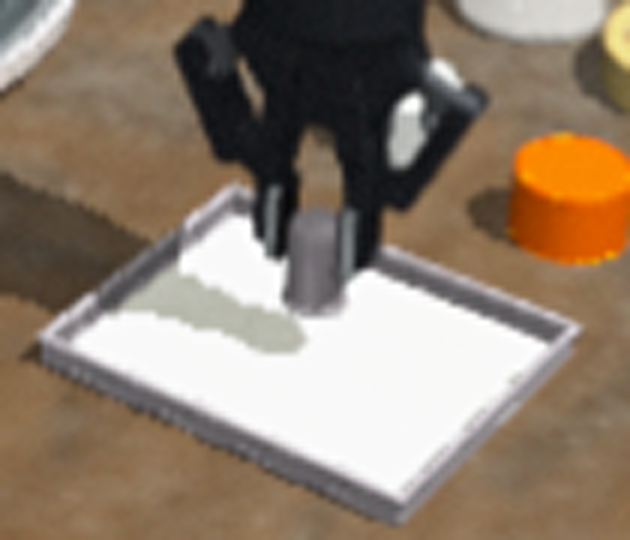

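The cup is held upright about 25 mm above the middle of the tray, rim at crop (313,300). Lowering.

apply_moves(
  targets=[
    [[0,0,0.015],[0,0,0],0.02],
    [[0,0,0.023],[0,0,0],0.02],
    [[0,0,0.026],[0,0,0],0.02],
    [[0,0,0.028],[0,0,0],0.02],
    [[0,0,0.028],[0,0,0],0.02],
    [[0,0,0.028],[0,0,0],0.02],
  ],
)

```text
time_s: 11.8
tool_pos: [481.4, -178.1, 34.3]
orientation: [-0.05, 0.999, 0.001, 0.0]
contact_force: [-7.5, 4.6, 18.8]
gripper_width: 25.9
grasp_force: 32.0
```

apply_moves(
  targets=[
    [[0,0,-0.001],[0,0,0],0.02],
    [[0,0,-0.001],[0,0,0],0.03],
    [[0,0,-0.001],[0,0,0],0.04],
    [[0,0,-0.001],[0,0,0],0.06],
    [[0,0,-0.001],[0,0,0],0.06],
    [[0,0,-0.001],[0,0,0],0.06],
    [[0,0,-0.03],[0,0,0],0.06],
    [[0,0,-0.08],[0,0,0],0.06],
    [[0,0,-0.13],[0,0,0],0.06],
    [[0,0,-0.18],[0,0,0],0.085],
    [[0,0,-0.2],[0,0,0],0.085],
    [[0,0,-0.2],[0,0,0],0.085],
  ],
)

```text
time_s: 13.0
tool_pos: [482.9, -178.8, 236.3]
orientation: [-0.05, 0.999, 0.0, 0.003]
contact_force: [-0.2, 0.3, -0.8]
gripper_width: 85.0
grasp_force: 0.0
```

```bash
python3 -c "
from h import *
go([593.5,212,230],96);go([593.5,212,230],150);
j,e=imaging.grab_frame('scene');save(j,'s5.png')
"
```

```text
pos [ 482.9 -178.8  236.3] q7 2.01 F [-0.2  0.3 -0.8] w 85.0
 shift [-0.1492  0.3777  0.0073] rot [ 0.     0.006 -0.004]
pos [ 482.9 -178.8  236.3] q7 2.01 F [-0.2  0.3 -0.8] w 85.0
 shift [-0.1492  0.3777  0.0073] rot [-0.002  0.005 -0.947]
```

apply_moves(
  targets=[
    [[-0.149,0.379,0.007],[0,0,-0.68],0.085],
    [[-0.149,0.379,0.007],[0,0,-0.68],0.085],
    [[-0.149,0.379,0.007],[0,0,-0.68],0.085],
    [[-0.149,0.379,0.007],[0,0,-0.68],0.085],
    [[-0.149,0.379,0.007],[0,0,-0.68],0.085],
    [[-0.149,0.379,0.007],[0,0,-0.68],0.085],
    [[-0.149,0.379,0.007],[0,0,-0.68],0.085],
    [[-0.149,0.379,0.007],[0,0,-0.68],0.085],
    [[-0.149,0.379,0.007],[0,0,-0.68],0.085],
    [[-0.149,0.379,0.007],[0,0,-0.68],0.085],
    [[-0.149,0.379,0.007],[0,0,-0.68],0.085],
    [[-0.149,0.379,0.007],[0,0,-0.68],0.085],
    [[-0.149,0.379,0.007],[0,0,-0.68],0.085],
  ],
)

```text
time_s: 14.35
tool_pos: [591.6, 212.0, 226.5]
orientation: [-0.379, 0.925, 0.0, 0.0]
contact_force: [-0.5, -0.0, 0.5]
gripper_width: 85.3
grasp_force: 0.0
```

```bash
python3 -c "
from h import *
go([593,214,141],135)
j,e=imaging.grab_frame('scene')
"
```

```text
pos [591.6 212.  226.5] q7 2.14 F [-0.5 -0.   0.5] w 85.3
 shift [-0.0024  0.0005  0.0855] rot [ 0.     0.    -0.008]
```

apply_moves(
  targets=[
    [[-0.002,0,0.03],[0,0,0],0.085],
    [[-0.002,0,0.06],[0,0,0],0.085],
    [[-0.002,0,0.086],[0,0,0],0.085],
    [[-0.002,0,0.086],[0,0,0],0.085],
    [[-0.002,0,0.086],[0,0,0],0.085],
    [[-0.002,0,0.086],[0,0,0],0.04],
    [[-0.002,0,0.086],[0,0,0],0.04],
    [[-0.002,0,0.086],[0,0,0],0.04],
    [[-0.002,0,0.086],[0,0,0],0.04],
    [[-0.002,0,0.086],[0,0,0],0.04],
    [[-0.002,0,0.086],[0,0,0],0.04],
    [[-0.002,0,0.086],[0,0,0],0.04],
  ],
  force=40,
)

```text
time_s: 15.6
tool_pos: [594.7, 214.3, 142.2]
orientation: [-0.38, 0.925, -0.001, 0.002]
contact_force: [0.8, -2.4, 5.8]
gripper_width: 46.6
grasp_force: 41.6
```

apply_moves(
  targets=[
    [[0,0,0],[0,0,0.08],0.04],
    [[0,0,0],[0,0,0.22],0.04],
    [[0,0,0],[0,0,0.37],0.04],
    [[0,0,0],[0,0,0.52],0.04],
    [[0,0,0],[0,0,0.67],0.04],
    [[0,0,0],[0,0,0.82],0.04],
    [[0,0,0],[0,0,0.97],0.04],
    [[0,0,0],[0,0,1.12],0.04],
    [[0,0,0],[0,0,1.27],0.04],
    [[0,0,0],[0,0,1.42],0.04],
    [[0,0,0],[0,0,1.57],0.04],
    [[0,0,0],[0,0,1.72],0.04],
    [[0,0,0],[0,0,1.87],0.04],
    [[0,0,0],[0,0,2.02],0.04],
    [[0,0,0],[0,0,2.17],0.04],
    [[0,0,0],[0,0,2.32],0.04],
    [[0,0,0],[0,0,2.43],0.04],
    [[0,0,0],[0,0,2.51],0.04],
    [[0,0,0],[0,0,2.51],0.04],
    [[0,0,0],[0,0,2.51],0.04],
  ],
)

```text
time_s: 17.6
tool_pos: [595.7, 216.5, 142.2]
orientation: [0.761, 0.649, 0.003, 0.001]
contact_force: [11.8, 3.5, 0.9]
gripper_width: 46.4
grasp_force: 42.7
```

apply_moves(
  targets=[
    [[0,0,0],[0,0,0],0.085],
    [[0,0,0],[0,0,0],0.085],
    [[0,0,0],[0,0,0],0.085],
    [[0,0,0],[0,0,0],0.085],
    [[0,0,0],[0,0,0],0.085],
    [[0,0,-0.04],[0,0,0],0.085],
    [[0,0,-0.08],[0,0,0],0.085],
    [[0,0,-0.12],[0,0,0],0.085],
    [[0,0,-0.16],[0,0,0],0.085],
    [[0,0,-0.16],[0,0,0],0.085],
  ],
)

```text
time_s: 18.6
tool_pos: [595.0, 214.3, 305.7]
orientation: [0.761, 0.648, 0.003, 0.001]
contact_force: [0.1, 0.5, 0.0]
gripper_width: 85.2
grasp_force: 0.0
```

Run:
```python
from h import *
i,e=imaging.grab_frame('scene');i,e=imaging.grab_frame('top');j,e=imaging.grab_frame('scene')
go([473.5,180.5,150],106);go([473.5,180.5,150],106,True)
a=cv2.resize(j[150:260,180:310],None,fx=4,fy=4,interpolation=cv2.INTER_CUBIC)
b=cv2.resize(i[135:270,150:290],None,fx=2,fy=2,interpolation=cv2.INTER_CUBIC)
o=np.zeros((540,800,3),np.uint8);o[:440,:520]=a;o[:270,520:800]=b
o[270:540,520:800]=cv2.resize(j[225:315,300:393],(280,270));save(o,'c6.png')
```

```text
pos [592.8 215.2 299.7] q7 -0.15 F [-0.4 -0.   0. ] w 84.6
 shift [-0.0531 -0.1121  0.1498] rot [-0.000e+00 -1.000e-03 -2.009e+00]
pos [592.8 215.2 299.7] q7 -0.15 F [-0.4 -0.   0. ] w 84.6
alt shift [-0.0531 -0.1121  0.1498] rot [-1.000e-03  0.000e+00  1.133e+00]
```

View pics/c6.png

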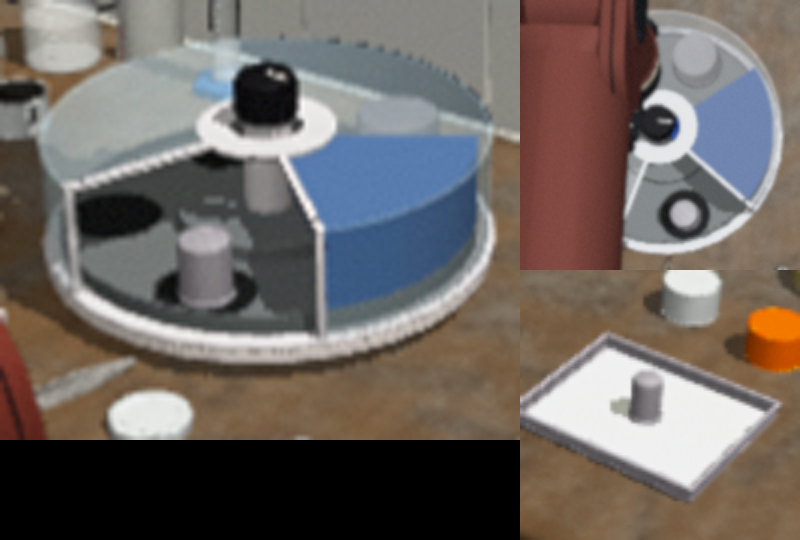

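The 40-size cup stands at the opening (scene crop (205,240), top crop (685,214)), and the 27 cup stands upright on the tray at (647,385).

Run:
```python
from h import *
i,e=imaging.grab_frame('top')
print('cup40 top',onz('top',150+(685-520)/2,135+214/2,88).round(1),'scene',onz('scene',180+206/4,150+234/4,88).round(1))
g=cv2.cvtColor(i,cv2.COLOR_BGR2HSV);t=i[222:264,325:378]
m=(g[...,2]<175).astype(np.uint8);m[:223]=0;m[263:]=0;m[:,:326]=0;m[:,377:]=0
n,l,s,c=cv2.connectedComponentsWithStats(m)
for k in range(1,n):
    if s[k,4]>15: print(c[k],s[k],onz('top',*c[k],44).round(1))
save(cv2.resize(t,None,fx=10,fy=10,interpolation=cv2.INTER_CUBIC),'c7.png')
w=((g[...,2]>190)&(g[...,1]<40)).astype(np.uint8);w[:150]=0;w[212:]=0;w[:,:300]=0
n,l,s,c=cv2.connectedComponentsWithStats(w)
for k in range(1,n):
    if s[k,4]>50: print('tin',c[k],s[k],onz('top',*c[k],35).round(1))
```

```text
cup40 top [471.8 178.6  88. ] scene [475.1 179.4  88. ]
[348.08333333 242.52083333] [345 238   8   9  48] [ 478.7 -162.6   44. ]
tin [335.83111111 182.34222222] [328 174  17  17 225] [ 664.7 -129.5   35. ]
```

View pics/c7.png

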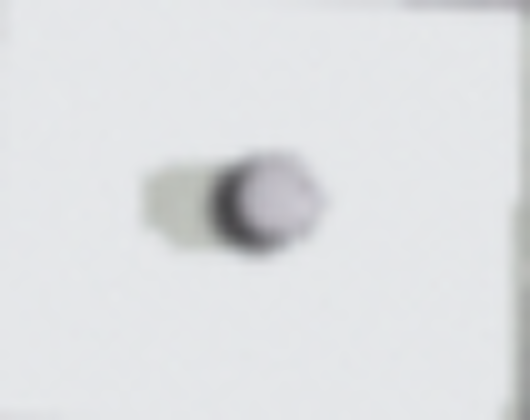

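Run:
```python
from h import *
print(onz('top',352.7,241.3,44).round(1)); print(pix('top',[481.4,-178.1,44]))
go([473,180,150],106)
```

```text
[ 482.6 -176.6   44. ]
[353.22200828 241.69363801]
pos [592.5 215.2 299.1] q7 -0.15 F [ 0.3  0.3 -0.9] w 85.1
 shift [-0.0536 -0.1122  0.1493] rot [-1.000e-03 -1.000e-03 -2.009e+00]
```

apply_moves(
  targets=[
    [[-0.054,-0.112,0.09],[0,0,-2.009],0.07],
    [[-0.054,-0.112,0.09],[0,0,-2.009],0.07],
    [[-0.054,-0.112,0.09],[0,0,-2.009],0.07],
    [[-0.054,-0.112,0.09],[0,0,-2.009],0.07],
    [[-0.054,-0.112,0.09],[0,0,-2.009],0.07],
    [[-0.054,-0.112,0.09],[0,0,-2.009],0.07],
    [[-0.054,-0.112,0.09],[0,0,-2.009],0.07],
    [[-0.054,-0.112,0.09],[0,0,-2.009],0.07],
    [[-0.054,-0.112,0.09],[0,0,-2.009],0.07],
    [[-0.054,-0.112,0.09],[0,0,-2.009],0.07],
    [[-0.054,-0.112,0.09],[0,0,-2.009],0.07],
    [[-0.054,-0.112,0.09],[0,0,-2.009],0.07],
    [[-0.054,-0.112,0.09],[0,0,-2.009],0.07],
    [[-0.054,-0.112,0.12],[0,0,-2.009],0.07],
    [[-0.054,-0.112,0.149],[0,0,-2.009],0.07],
    [[-0.054,-0.112,0.149],[0,0,-2.009],0.07],
    [[-0.054,-0.112,0.149],[0,0,-2.009],0.07],
  ],
  force=30,
)

```text
time_s: 20.5
tool_pos: [473.4, 178.8, 151.0]
orientation: [-0.139, 0.99, -0.001, -0.001]
contact_force: [0.4, 1.0, 0.5]
gripper_width: 70.4
grasp_force: 0.0
```

apply_moves(
  targets=[
    [[0,0,0.03],[0,0,0],0.07],
    [[0,0,0.06],[0,0,0],0.07],
    [[0,0,0.078],[0,0,0],0.07],
    [[0,0,0.078],[0,0,0],0.07],
    [[0,0,0.078],[0,0,0],0.07],
    [[0,0,0.078],[0,0,0],0.03],
    [[0,0,0.078],[0,0,0],0.03],
    [[0,0,0.078],[0,0,0],0.03],
    [[0,0,0.078],[0,0,0],0.03],
    [[0,0,0.078],[0,0,0],0.03],
    [[0,0,0.078],[0,0,0],0.03],
    [[0,0,0.078],[0,0,0],0.03],
    [[0,0,0.078],[0,0,0],0.03],
  ],
)

```text
time_s: 21.8
tool_pos: [474.6, 180.0, 74.7]
orientation: [-0.139, 0.99, 0.001, 0.001]
contact_force: [-3.1, -0.6, 9.8]
gripper_width: 39.1
grasp_force: 29.0
```

apply_moves(
  targets=[
    [[0,0,-0.02],[0,0,0],0.03],
    [[0,0,-0.05],[0,0,0],0.03],
    [[0,0,-0.09],[0,0,0],0.03],
    [[0,0,-0.12],[0,0,0],0.03],
    [[0,0,-0.12],[0,0,0],0.03],
    [[0,0,-0.12],[0,0,0],0.03],
  ],
)

```text
time_s: 22.4
tool_pos: [473.9, 180.1, 193.8]
orientation: [-0.14, 0.99, 0.001, 0.0]
contact_force: [-0.7, -0.7, -1.0]
gripper_width: 39.0
grasp_force: 31.0
```

```bash
python3 -c "
from h import *
go([481.5,-178,120],96)"
```

```text
pos [473.9 180.1 193.8] q7 1.53 F [-0.7 -0.7 -1. ] w 39.0
 shift [ 0.0917 -0.3464  0.073 ] rot [0.002 0.001 0.175]
```

apply_moves(
  targets=[
    [[0.023,-0.04,0],[0,0,0.08],0.03],
    [[0.035,-0.09,0],[0,0,0.175],0.03],
    [[0.046,-0.14,0],[0,0,0.175],0.03],
    [[0.055,-0.19,0],[0,0,0.175],0.03],
    [[0.065,-0.24,0],[0,0,0.175],0.03],
    [[0.078,-0.29,0],[0,0,0.175],0.03],
    [[0.088,-0.33,0],[0,0,0.175],0.03],
    [[0.092,-0.346,0.02],[0,0,0.175],0.03],
    [[0.092,-0.346,0.06],[0,0,0.175],0.03],
    [[0.092,-0.346,0.09],[0,0,0.175],0.03],
    [[0.092,-0.346,0.09],[0,0,0.175],0.03],
    [[0.092,-0.346,0.09],[0,0,0.175],0.03],
    [[0.092,-0.346,0.09],[0,0,0.175],0.03],
  ],
)

```text
time_s: 23.7
tool_pos: [481.7, -178.3, 104.8]
orientation: [-0.052, 0.999, -0.0, 0.001]
contact_force: [1.1, -0.3, -1.3]
gripper_width: 38.9
grasp_force: 31.3
```

Run:
```python
from h import *
go([481.5,-178,70],96)
j,e=imaging.grab_frame('scene');save(cv2.resize(j[205:295,300:390],None,fx=6.5,fy=6.5,interpolation=cv2.INTER_CUBIC),'c8.png')
o=env.get_obs()['tool_pos'];print('scene px of expected 40 top, rim, 27 top',[((pix('scene',[*p])-[300,205])*6.5).round() for p in([o[0],o[1],o[2]+13.3],[o[0],o[1],o[2]-34.7],[481.5,-178,44],[481.5,-178,2])])
```

```text
pos [ 481.7 -178.3  104.8] q7 2.29 F [ 1.1 -0.3 -1.3] w 38.9
 shift [0.0003 0.0003 0.0348] rot [-0.     0.002  0.   ]
scene px of expected 40 top, rim, 27 top [array([287., 198.]), array([279., 302.]), array([274., 358.]), array([268., 444.])]
```

View pics/c8.png

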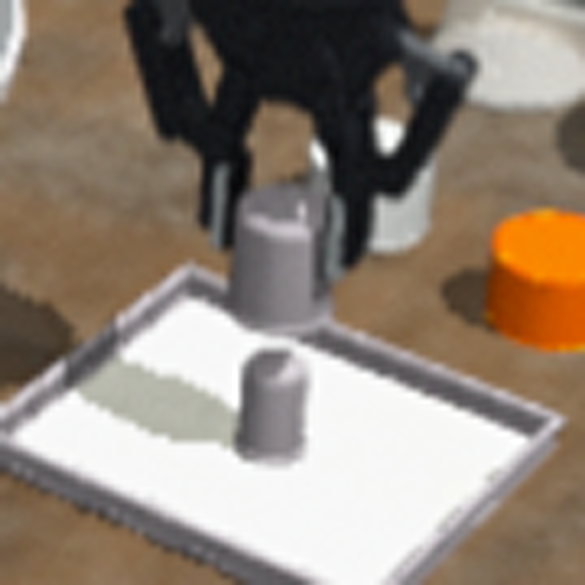

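The held 40 cup (279,308) lines up over the 27 cup (272,358) within about 1–2 mm, so I'll lower it.

apply_moves(
  targets=[
    [[0,0,0.015],[0,0,0],0.03],
    [[0,0,0.03],[0,0,0],0.03],
    [[0,0,0.045],[0,0,0],0.03],
    [[0,0,0.06],[0,0,0],0.03],
    [[0,0,0.065],[0,0,0],0.03],
    [[0,0,0.067],[0,0,0],0.03],
    [[0,0,0.069],[0,0,0],0.03],
    [[0,0,0.069],[0,0,0],0.03],
    [[0,0,0.069],[0,0,0],0.03],
  ],
)

```text
time_s: 24.65
tool_pos: [481.0, -178.6, 35.5]
orientation: [-0.052, 0.999, 0.001, 0.0]
contact_force: [-8.6, 5.4, 27.7]
gripper_width: 38.9
grasp_force: 33.8
```

apply_moves(
  targets=[
    [[0,0,-0.001],[0,0,0],0.03],
    [[0,0,-0.001],[0,0,0],0.045],
    [[0,0,-0.001],[0,0,0],0.055],
    [[0,0,-0.001],[0,0,0],0.07],
    [[0,0,-0.001],[0,0,0],0.07],
    [[0,0,-0.001],[0,0,0],0.07],
    [[0,0,-0.03],[0,0,0],0.07],
    [[0,0,-0.08],[0,0,0],0.07],
    [[0,0,-0.13],[0,0,0],0.07],
    [[0,0,-0.18],[0,0,0],0.085],
    [[0,0,-0.2],[0,0,0],0.085],
    [[0,0,-0.2],[0,0,0],0.085],
  ],
)

```text
time_s: 25.85
tool_pos: [482.4, -178.9, 237.0]
orientation: [-0.052, 0.999, 0.001, 0.003]
contact_force: [0.6, 0.0, -1.0]
gripper_width: 85.0
grasp_force: 0.0
```

```bash
python3 -c "
from h import *
go([593.5,214,228],135);go([594,214,228],135,True)
"
```

```text
pos [ 482.4 -178.9  237. ] q7 2.07 F [ 0.6  0.  -1. ] w 85.0
 shift [-0.1515  0.3792  0.0101] rot [-0.001  0.005 -0.681]
pos [ 482.4 -178.9  237. ] q7 2.07 F [ 0.6  0.  -1. ] w 85.0
alt shift [-0.152   0.3791  0.0101] rot [7.000e-03 1.000e-03 2.461e+00]
```

apply_moves(
  targets=[
    [[-0.152,0.38,0.007],[0,0,-0.68],0.085],
    [[-0.152,0.38,0.007],[0,0,-0.68],0.085],
    [[-0.152,0.38,0.007],[0,0,-0.68],0.085],
    [[-0.152,0.38,0.007],[0,0,-0.68],0.085],
    [[-0.152,0.38,0.007],[0,0,-0.68],0.085],
    [[-0.152,0.38,0.007],[0,0,-0.68],0.085],
    [[-0.152,0.38,0.007],[0,0,-0.68],0.085],
    [[-0.152,0.38,0.007],[0,0,-0.68],0.085],
    [[-0.152,0.38,0.007],[0,0,-0.68],0.085],
    [[-0.152,0.38,0.007],[0,0,-0.68],0.085],
    [[-0.152,0.38,0.007],[0,0,-0.68],0.085],
    [[-0.152,0.38,0.007],[0,0,-0.68],0.085],
    [[-0.152,0.38,0.007],[0,0,-0.68],0.085],
    [[-0.152,0.38,0.007],[0,0,-0.68],0.085],
  ],
)

```text
time_s: 27.25
tool_pos: [592.4, 214.3, 227.6]
orientation: [-0.381, 0.924, 0.0, 0.0]
contact_force: [-0.5, 0.3, -0.5]
gripper_width: 84.8
grasp_force: 0.0
```

```bash
python3 -c "
from h import *
go([593.5,214,141],135)"
```

```text
pos [592.4 214.3 227.6] q7 2.23 F [-0.5  0.3 -0.5] w 84.8
 shift [-0.0005 -0.001   0.0866] rot [ 0.     0.001 -0.003]
```

apply_moves(
  targets=[
    [[0,-0.001,0.03],[0,0,0],0.085],
    [[0,-0.001,0.06],[0,0,0],0.085],
    [[0,-0.001,0.086],[0,0,0],0.085],
    [[0,-0.001,0.086],[0,0,0],0.085],
    [[0,-0.001,0.086],[0,0,0],0.085],
    [[0,-0.001,0.086],[0,0,0],0.04],
    [[0,-0.001,0.086],[0,0,0],0.04],
    [[0,-0.001,0.086],[0,0,0],0.04],
    [[0,-0.001,0.086],[0,0,0],0.04],
    [[0,-0.001,0.086],[0,0,0],0.04],
    [[0,-0.001,0.086],[0,0,0],0.04],
    [[0,-0.001,0.086],[0,0,0],0.04],
  ],
  force=40,
)

```text
time_s: 28.45
tool_pos: [594.5, 214.1, 143.0]
orientation: [-0.382, 0.924, -0.0, 0.001]
contact_force: [0.2, -1.6, 6.9]
gripper_width: 46.9
grasp_force: 40.9
```

apply_moves(
  targets=[
    [[0,0,0],[0,0,0.08],0.04],
    [[0,0,0],[0,0,0.22],0.04],
    [[0,0,0],[0,0,0.37],0.04],
    [[0,0,0],[0,0,0.52],0.04],
    [[0,0,0],[0,0,0.67],0.04],
    [[0,0,0],[0,0,0.82],0.04],
    [[0,0,0],[0,0,0.97],0.04],
    [[0,0,0],[0,0,1.12],0.04],
    [[0,0,0],[0,0,1.27],0.04],
    [[0,0,0],[0,0,1.42],0.04],
    [[0,0,0],[0,0,1.57],0.04],
    [[0,0,0],[0,0,1.72],0.04],
    [[0,0,0],[0,0,1.87],0.04],
    [[0,0,0],[0,0,2.02],0.04],
    [[0,0,0],[0,0,2.17],0.04],
    [[0,0,0],[0,0,2.32],0.04],
    [[0,0,0],[0,0,2.43],0.04],
    [[0,0,0],[0,0,2.51],0.04],
    [[0,0,0],[0,0,2.51],0.04],
    [[0,0,0],[0,0,2.51],0.04],
  ],
)

```text
time_s: 30.45
tool_pos: [595.7, 216.6, 143.1]
orientation: [0.759, 0.651, 0.003, 0.001]
contact_force: [11.6, 5.0, -0.1]
gripper_width: 46.9
grasp_force: 42.1
```

apply_moves(
  targets=[
    [[0,0,0],[0,0,0],0.085],
    [[0,0,0],[0,0,0],0.085],
    [[0,0,0],[0,0,0],0.085],
    [[0,0,0],[0,0,0],0.085],
    [[0,0,0],[0,0,0],0.085],
    [[0,0,-0.04],[0,0,0],0.085],
    [[0,0,-0.08],[0,0,0],0.085],
    [[0,0,-0.12],[0,0,0],0.085],
    [[0,0,-0.16],[0,0,0],0.085],
    [[0,0,-0.16],[0,0,0],0.085],
  ],
)

```text
time_s: 31.45
tool_pos: [595.1, 213.7, 306.9]
orientation: [0.76, 0.65, 0.003, 0.001]
contact_force: [-0.8, -0.9, 0.1]
gripper_width: 84.7
grasp_force: 0.0
```

Run:
```python
from h import *
i,e=imaging.grab_frame('scene');i,e=imaging.grab_frame('top');j,e=imaging.grab_frame('scene')
go([473,180,160],106);go([473,180,160],106,True)
o=np.zeros((540,800,3),np.uint8);o[:440,:520]=cv2.resize(j[150:260,180:310],None,fx=4,fy=4,interpolation=cv2.INTER_CUBIC)
o[:270,520:800]=cv2.resize(i[135:270,150:290],None,fx=2,fy=2,interpolation=cv2.INTER_CUBIC)
o[270:540,520:800]=cv2.resize(i[170:270,310:414],(280,270));save(o,'c9.png')
```

```text
pos [592.9 214.7 300.7] q7 -0.13 F [-0.3 -0.4  0.4] w 85.0
 shift [-0.0528 -0.113   0.1408] rot [-0.000e+00 -1.000e-03 -2.005e+00]
pos [592.9 214.7 300.7] q7 -0.13 F [-0.3 -0.4  0.4] w 85.0
alt shift [-0.0528 -0.113   0.1408] rot [-1.000e-03  0.000e+00  1.137e+00]
```

View pics/c9.png

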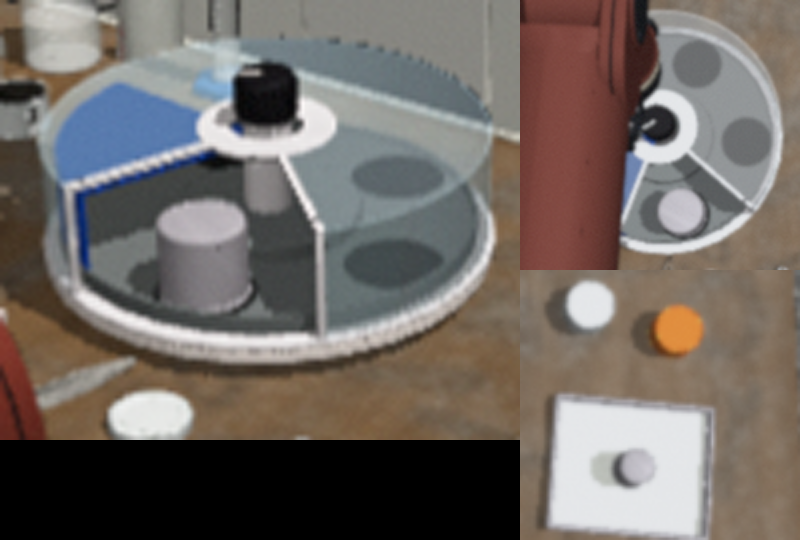

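Run:
```python
from h import *
print(onz('top',231.3,240.8,100).round(1),onz('scene',180+202.5/4,150+221/4,100).round(1),'nest',onz('top',352.5,242.8,50).round(1))
```

```text
[474.2 181.  100. ] [472.  179.5 100. ] nest [ 477.6 -174.6   50. ]
```

apply_moves(
  targets=[
    [[-0.053,-0.113,0.09],[0,0,-2.005],0.085],
    [[-0.053,-0.113,0.09],[0,0,-2.005],0.085],
    [[-0.053,-0.113,0.09],[0,0,-2.005],0.085],
    [[-0.053,-0.113,0.09],[0,0,-2.005],0.085],
    [[-0.053,-0.113,0.09],[0,0,-2.005],0.085],
    [[-0.053,-0.113,0.09],[0,0,-2.005],0.085],
    [[-0.053,-0.113,0.09],[0,0,-2.005],0.085],
    [[-0.053,-0.113,0.09],[0,0,-2.005],0.085],
    [[-0.053,-0.113,0.09],[0,0,-2.005],0.085],
    [[-0.053,-0.113,0.09],[0,0,-2.005],0.085],
    [[-0.053,-0.113,0.09],[0,0,-2.005],0.085],
    [[-0.053,-0.113,0.09],[0,0,-2.005],0.085],
    [[-0.053,-0.113,0.09],[0,0,-2.005],0.085],
    [[-0.053,-0.113,0.12],[0,0,-2.005],0.085],
    [[-0.053,-0.113,0.141],[0,0,-2.005],0.085],
    [[-0.053,-0.113,0.141],[0,0,-2.005],0.085],
    [[-0.053,-0.113,0.141],[0,0,-2.005],0.085],
  ],
  force=30,
)

```text
time_s: 33.3
tool_pos: [472.8, 179.1, 159.9]
orientation: [-0.139, 0.99, -0.001, -0.001]
contact_force: [0.9, -0.3, 1.1]
gripper_width: 85.0
grasp_force: 0.0
```

```bash
python3 -c "
from h import *
go([473,180.2,82],106)"
```

```text
pos [472.8 179.1 159.9] q7 1.58 F [ 0.9 -0.3  1.1] w 85.0
 shift [-0.0006  0.0012  0.0779] rot [-0.002 -0.002 -0.001]
```

apply_moves(
  targets=[
    [[0,0.001,0.03],[0,0,0],0.085],
    [[0,0.001,0.05],[0,0,0],0.085],
    [[0,0.001,0.065],[0,0,0],0.085],
    [[0,0.001,0.078],[0,0,0],0.085],
    [[0,0.001,0.078],[0,0,0],0.085],
    [[0,0.001,0.078],[0,0,0],0.055],
    [[0,0.001,0.078],[0,0,0],0.055],
    [[0,0.001,0.078],[0,0,0],0.055],
    [[0,0.001,0.078],[0,0,0],0.055],
    [[0,0.001,0.078],[0,0,0],0.055],
    [[0,0.001,0.078],[0,0,0],0.055],
    [[0,0.001,0.078],[0,0,0],0.055],
    [[0,0.001,0.078],[0,0,0],0.055],
  ],
)

```text
time_s: 34.6
tool_pos: [473.7, 181.0, 83.5]
orientation: [-0.139, 0.99, 0.001, 0.001]
contact_force: [-1.7, -0.6, 7.9]
gripper_width: 64.2
grasp_force: 33.0
```

apply_moves(
  targets=[
    [[0,0,-0.02],[0,0,0],0.055],
    [[0,0,-0.05],[0,0,0],0.055],
    [[0,0,-0.09],[0,0,0],0.055],
    [[0,0,-0.12],[0,0,0],0.055],
    [[0,0,-0.12],[0,0,0],0.055],
    [[0,0,-0.12],[0,0,0],0.055],
  ],
)

```text
time_s: 35.2
tool_pos: [473.1, 181.2, 202.8]
orientation: [-0.14, 0.99, 0.001, 0.0]
contact_force: [-0.2, 0.3, -1.5]
gripper_width: 64.3
grasp_force: 34.7
```

```bash
python3 -c "
from h import *
go([481,-178,120],96)"
```

```text
pos [473.1 181.2 202.8] q7 1.51 F [-0.2  0.3 -1.5] w 64.3
 shift [ 0.0918 -0.3476  0.0819] rot [0.002 0.001 0.175]
```

apply_moves(
  targets=[
    [[0.023,-0.04,0],[0,0,0.08],0.055],
    [[0.035,-0.09,0],[0,0,0.175],0.055],
    [[0.046,-0.14,0],[0,0,0.175],0.055],
    [[0.055,-0.19,0],[0,0,0.175],0.055],
    [[0.065,-0.24,0],[0,0,0.175],0.055],
    [[0.078,-0.29,0],[0,0,0.175],0.055],
    [[0.088,-0.33,0],[0,0,0.175],0.055],
    [[0.092,-0.347,0.02],[0,0,0.175],0.055],
    [[0.092,-0.347,0.06],[0,0,0.175],0.055],
    [[0.092,-0.347,0.09],[0,0,0.175],0.055],
    [[0.092,-0.347,0.09],[0,0,0.175],0.055],
    [[0.092,-0.347,0.09],[0,0,0.175],0.055],
  ],
)

```text
time_s: 36.4
tool_pos: [440.1, -163.7, 137.4]
orientation: [-0.052, 0.998, -0.008, 0.018]
contact_force: [1.2, -0.0, -0.2]
gripper_width: 64.2
grasp_force: 35.6
```

apply_moves(
  targets=[
    [[0,0,0.015],[0,0,0],0.055],
    [[0,0,0.03],[0,0,0],0.055],
    [[0,0,0.045],[0,0,0],0.055],
    [[0,0,0.055],[0,0,0],0.055],
    [[0,0,0.06],[0,0,0],0.055],
    [[0,0,0.062],[0,0,0],0.055],
    [[0,0,0.062],[0,0,0],0.055],
  ],
)

```text
time_s: 37.1
tool_pos: [420.5, -156.1, 93.9]
orientation: [-0.052, 0.998, -0.012, 0.028]
contact_force: [0.5, 0.7, -0.7]
gripper_width: 64.1
grasp_force: 35.6
```

That missed its target, so I'm checking the joints.

```bash
python3 -c "
from h import *
o=env.get_obs();print(o['joint_pos'].round(3),o['dq'].round(2),o['joint_torque'].round(1))
go([481,-178,110],96)"
```

```text
[-1.262 -0.38   1.384  2.199  0.465  1.004  1.544] [-0.    0.   -0.   -0.01 -0.    0.    0.  ] [  0.   16.2 -12.7 -33.3   0.2  -0.4  -0. ]
pos [ 420.5 -156.1   93.9] q7 1.54 F [ 0.5  0.7 -0.7] w 64.1
 shift [-0.0587 -0.0284 -0.0121] rot [-0.027  0.056 -0.001]
```

apply_moves(
  targets=[
    [[-0.01,-0.005,-0.05],[0,0,0],0.055],
    [[-0.02,-0.01,-0.1],[0,0,0],0.055],
    [[-0.04,-0.02,-0.15],[0,0,0],0.055],
    [[-0.06,-0.03,-0.2],[0,0,0],0.055],
    [[-0.06,-0.03,-0.2],[0,0,0],0.055],
    [[-0.06,-0.03,-0.2],[0,0,0],0.055],
    [[-0.06,-0.03,-0.2],[0,0,0],0.055],
  ],
)

```text
time_s: 37.8
tool_pos: [470.8, -175.1, 296.4]
orientation: [-0.052, 0.998, -0.012, 0.028]
contact_force: [-0.7, -0.1, -0.5]
gripper_width: 64.5
grasp_force: 35.7
```

```bash
python3 -c "
from h import *
o=env.get_obs();print(o['joint_pos'].round(3))
go([560,-178,280],96)"
```

```text
[-1.122 -0.333  1.165  1.818  0.329  1.409  1.661]
pos [ 470.8 -175.1  296.4] q7 1.66 F [-0.7 -0.1 -0.5] w 64.5
 shift [-0.0874 -0.0117  0.0214] rot [-0.027  0.054 -0.   ]
```

The elbow swivel has drifted (q3 near its limit). I'll go up, level the tool and unwind it by spinning at a free height.

apply_moves(
  targets=[
    [[-0.03,0,0],[-0.027,0.054,-0.1],0.055],
    [[-0.06,-0.01,0],[-0.027,0.054,-0.2],0.055],
    [[-0.09,-0.01,0],[-0.027,0.054,-0.3],0.055],
    [[-0.09,-0.01,0],[-0.027,0.054,-0.5],0.055],
    [[-0.09,-0.01,0],[-0.027,0.054,-0.7],0.055],
    [[-0.09,-0.01,0],[-0.027,0.054,-0.9],0.055],
    [[-0.09,-0.01,0],[-0.027,0.054,-1.1],0.055],
    [[-0.09,-0.01,0],[-0.027,0.054,-1.1],0.055],
    [[-0.09,-0.01,0],[-0.027,0.054,-1.1],0.055],
    [[-0.09,-0.01,0],[-0.027,0.054,-1.1],0.055],
  ],
)

```text
time_s: 38.8
tool_pos: [517.2, -160.1, 310.2]
orientation: [-0.565, 0.825, -0.03, 0.003]
contact_force: [0.3, -0.2, -0.7]
gripper_width: 64.2
grasp_force: 36.1
```

```bash
python3 -c "
from h import *
o=env.get_obs();print(o['joint_pos'].round(3))
go([560,-178,280],96)"
```

```text
[-1.462 -0.381  1.384  1.709  0.425  1.477  2.653]
pos [ 517.2 -160.1  310.2] q7 2.65 F [ 0.3 -0.2 -0.7] w 64.2
 shift [ 0.0003 -0.0446  0.0327] rot [-0.064  0.004  1.096]
```

apply_moves(
  targets=[
    [[0,0,0],[0,0,0.15],0.055],
    [[0,0,0],[0,0,0.3],0.055],
    [[0,0,0],[0,0,0.45],0.055],
    [[0,0,0],[0,0,0.6],0.055],
    [[0,0,0],[0,0,0.75],0.055],
    [[0,0,0],[0,0,0.9],0.055],
    [[0,0,0],[0,0,1.05],0.055],
    [[0,0,0],[0,0,1.2],0.055],
    [[0,0,0],[0,0,1.35],0.055],
    [[0,0,0],[0,0,1.5],0.055],
    [[0,0,0],[0,0,1.65],0.055],
    [[0,0,0],[0,0,1.8],0.055],
    [[0,0,0],[0,0,1.95],0.055],
    [[0,0,0],[0,0,2.1],0.055],
    [[0,0,0],[0,0,2.25],0.055],
    [[0,0,0],[0,0,2.4],0.055],
    [[0,0,0],[0,0,2.4],0.055],
    [[0,0,0],[0,0,2.4],0.055],
  ],
)

```text
time_s: 40.6
tool_pos: [518.0, -160.9, 311.2]
orientation: [0.562, 0.826, -0.007, 0.031]
contact_force: [0.2, -0.2, -0.7]
gripper_width: 64.3
grasp_force: 36.1
```

```bash
python3 -c "
from h import *
o=env.get_obs();print(o['joint_pos'].round(3))
go([560,-178,290],-90);go([560,-178,290],-90,True)"
```

```text
[-1.461 -0.379  1.385  1.707  0.424  1.476  0.26 ]
pos [ 518.  -160.9  311.2] q7 0.26 F [ 0.2 -0.2 -0.7] w 64.3
 shift [-0.03    0.0323  0.0237] rot [0.072 0.017 1.946]
pos [ 518.  -160.9  311.2] q7 0.26 F [ 0.2 -0.2 -0.7] w 64.3
alt shift [-0.03    0.0323  0.0237] rot [-0.016  0.065 -1.194]
```

```bash
python3 -c "
from h import *
o=env.get_obs();M=R.from_quat(o['orientation']).as_matrix();y=np.degrees(np.arctan2(M[1,1],M[0,1]));print(y)
go([640,-150,330],y)"
```

```text
21.596576513773677
pos [ 518.  -160.9  311.2] q7 0.26 F [ 0.2 -0.2 -0.7] w 64.3
 shift [-0.0356  0.1178 -0.0141] rot [ 0.022  0.059 -0.001]
```

apply_moves(
  targets=[
    [[-0.012,0.04,-0.005],[0.022,0.059,0],0.055],
    [[-0.024,0.08,-0.01],[0.022,0.059,0],0.055],
    [[-0.036,0.118,-0.014],[0.022,0.059,0],0.055],
    [[-0.036,0.118,-0.014],[0.022,0.059,0],0.055],
    [[-0.036,0.118,-0.014],[0.022,0.059,0],0.055],
  ],
)

```text
time_s: 41.1
tool_pos: [531.3, -126.5, 344.5]
orientation: [0.564, 0.826, 0.009, 0.023]
contact_force: [0.4, 0.7, -1.6]
gripper_width: 64.3
grasp_force: 36.1
```

```bash
python3 -c "
from h import *
o=env.get_obs();print(o['joint_pos'].round(3))
M=R.from_quat(o['orientation']).as_matrix();y=np.degrees(np.arctan2(M[1,1],M[0,1]));print(y)
go([640,-150,330],y)"
```

```text
[-1.529 -0.38   1.384  1.635  0.392  1.535  0.217]
21.411700334626982
pos [ 531.3 -126.5  344.5] q7 0.22 F [ 0.4  0.7 -1.6] w 64.3
 shift [-0.061   0.0919  0.0198] rot [ 0.04   0.028 -0.001]
```

apply_moves(
  targets=[
    [[0,0,0],[0,0,0.15],0.055],
    [[0,0,0],[0,0,0.3],0.055],
    [[0,0,0],[0,0,0.45],0.055],
    [[0,0,0],[0,0,0.6],0.055],
    [[0,0,0],[0,0,0.75],0.055],
    [[0,0,0],[0,0,0.9],0.055],
    [[0,0,0],[0,0,1.05],0.055],
    [[0,0,0],[0,0,1.2],0.055],
    [[0,0,0],[0,0,1.35],0.055],
    [[0,0,0],[0,0,1.5],0.055],
    [[0,0,0],[0,0,1.65],0.055],
    [[0,0,0],[0,0,1.8],0.055],
    [[0,0,0],[0,0,1.95],0.055],
    [[0,0,0],[0,0,2.1],0.055],
    [[0,0,0],[0,0,2.25],0.055],
    [[0,0,0],[0,0,2.4],0.055],
    [[0,0,0],[0,0,2.55],0.055],
    [[0,0,0],[0,0,2.7],0.055],
    [[0,0,0],[0,0,2.7],0.055],
  ],
)

```text
time_s: 43.0
tool_pos: [531.0, -127.2, 344.1]
orientation: [0.928, -0.371, 0.024, -0.004]
contact_force: [-0.5, -0.6, -1.1]
gripper_width: 64.2
grasp_force: 36.1
```

```bash
python3 -c "
from h import *
o=env.get_obs();print(o['joint_pos'].round(3))
M=R.from_quat(o['orientation']).as_matrix();y=np.degrees(np.arctan2(M[1,1],M[0,1]));print(y)
go([560,150,300],y)"
```

```text
[-1.527 -0.379  1.385  1.636  0.39   1.534 -2.484]
-133.50793894266536
pos [ 531.  -127.2  344.1] q7 -2.48 F [-0.5 -0.6 -1.1] w 64.2
 shift [-0.1717 -0.2199  0.0424] rot [-0.024 -0.041 -0.   ]
```

apply_moves(
  targets=[
    [[-0.03,-0.04,0.01],[-0.024,-0.041,0],0.055],
    [[-0.06,-0.08,0.02],[-0.024,-0.041,0],0.055],
    [[-0.09,-0.12,0.03],[-0.024,-0.041,0],0.055],
    [[-0.12,-0.16,0.04],[-0.024,-0.041,0],0.055],
    [[-0.15,-0.19,0.042],[-0.024,-0.041,0],0.055],
    [[-0.172,-0.22,0.042],[-0.024,-0.041,0],0.055],
    [[-0.172,-0.22,0.042],[-0.024,-0.041,0],0.055],
    [[-0.172,-0.22,0.042],[-0.024,-0.041,0],0.055],
  ],
)

```text
time_s: 43.8
tool_pos: [560.2, 154.7, 297.1]
orientation: [0.931, -0.365, -0.0, 0.003]
contact_force: [-1.0, 0.4, -1.2]
gripper_width: 64.0
grasp_force: 36.0
```

```bash
python3 -c "
from h import *
o=env.get_obs();print(o['joint_pos'].round(3))
M=R.from_quat(o['orientation']).as_matrix();y=np.degrees(np.arctan2(M[1,1],M[0,1]));print(y)
go([560,150,300],y)"
```

```text
[-1.327  0.343  1.252  1.593 -0.324  1.446 -2.37 ]
-132.87420110424463
pos [560.2 154.7 297.1] q7 -2.37 F [-1.   0.4 -1.2] w 64.0
 shift [ 0.0031  0.0036 -0.0028] rot [ 0.005 -0.001  0.   ]
```

Off the limits, so now I'll spin the other way to unwind.

apply_moves(
  targets=[
    [[0,0,0],[0,0,-0.15],0.055],
    [[0,0,0],[0,0,-0.3],0.055],
    [[0,0,0],[0,0,-0.45],0.055],
    [[0,0,0],[0,0,-0.6],0.055],
    [[0,0,0],[0,0,-0.75],0.055],
    [[0,0,0],[0,0,-0.9],0.055],
    [[0,0,0],[0,0,-1.05],0.055],
    [[0,0,0],[0,0,-1.2],0.055],
    [[0,0,0],[0,0,-1.35],0.055],
    [[0,0,0],[0,0,-1.5],0.055],
    [[0,0,0],[0,0,-1.65],0.055],
    [[0,0,0],[0,0,-1.8],0.055],
    [[0,0,0],[0,0,-1.95],0.055],
    [[0,0,0],[0,0,-2.1],0.055],
    [[0,0,0],[0,0,-2.25],0.055],
    [[0,0,0],[0,0,-2.4],0.055],
    [[0,0,0],[0,0,-2.4],0.055],
  ],
)

```text
time_s: 45.5
tool_pos: [559.3, 150.5, 300.3]
orientation: [0.679, 0.734, -0.0, 0.0]
contact_force: [0.2, 0.7, -0.2]
gripper_width: 64.2
grasp_force: 36.1
```

```bash
python3 -c "
from h import *
o=env.get_obs();print(o['joint_pos'].round(3))"
```

```text
[-1.031  0.197  0.812  1.586 -0.144  1.42  -0.129]
```

apply_moves(
  targets=[
    [[0,0,0],[0,0,-0.15],0.055],
    [[0,0,0],[0,0,-0.3],0.055],
    [[0,0,0],[0,0,-0.45],0.055],
    [[0,0,0],[0,0,-0.6],0.055],
    [[0,0,0],[0,0,-0.75],0.055],
    [[0,0,0],[0,0,-0.9],0.055],
    [[0,0,0],[0,0,-1.05],0.055],
    [[0,0,0],[0,0,-1.2],0.055],
    [[0,0,0],[0,0,-1.35],0.055],
    [[0,0,0],[0,0,-1.5],0.055],
    [[0,0,0],[0,0,-1.65],0.055],
    [[0,0,0],[0,0,-1.8],0.055],
    [[0,0,0],[0,0,-1.95],0.055],
    [[0,0,0],[0,0,-2.1],0.055],
    [[0,0,0],[0,0,-2.25],0.055],
    [[0,0,0],[0,0,-2.25],0.055],
  ],
)

```text
time_s: 47.1
tool_pos: [559.3, 150.5, 300.3]
orientation: [-0.367, 0.93, -0.0, -0.0]
contact_force: [0.6, 0.1, -0.5]
gripper_width: 64.3
grasp_force: 36.1
```

```bash
python3 -c "
from h import *
o=env.get_obs();print(o['joint_pos'].round(3))
go([481,-178,200],96);go([481,-178,200],96,True)"
```

```text
[-0.826  0.173  0.562  1.578 -0.092  1.418  2.066]
pos [559.3 150.5 300.3] q7 2.07 F [ 0.6  0.1 -0.5] w 64.3
 shift [ 0.2815 -0.1864  0.1004] rot [-0.    -0.     0.647]
pos [559.3 150.5 300.3] q7 2.07 F [ 0.6  0.1 -0.5] w 64.3
alt shift [ 0.2815 -0.1864  0.1004] rot [ 0.    -0.    -2.494]
```

apply_moves(
  targets=[
    [[0.035,-0.023,0],[0,0,0.1],0.055],
    [[0.07,-0.047,0],[0,0,0.2],0.055],
    [[0.105,-0.07,0],[0,0,0.3],0.055],
    [[0.14,-0.093,0],[0,0,0.4],0.055],
    [[0.175,-0.116,0],[0,0,0.5],0.055],
    [[0.21,-0.139,0],[0,0,0.6],0.055],
    [[0.245,-0.162,0.02],[0,0,0.647],0.055],
    [[0.282,-0.186,0.05],[0,0,0.647],0.055],
    [[0.282,-0.186,0.1],[0,0,0.647],0.055],
    [[0.282,-0.186,0.1],[0,0,0.647],0.055],
    [[0.282,-0.186,0.1],[0,0,0.647],0.055],
    [[0.282,-0.186,0.1],[0,0,0.647],0.055],
  ],
)

```text
time_s: 48.3
tool_pos: [481.5, -177.3, 202.5]
orientation: [-0.052, 0.999, -0.0, 0.001]
contact_force: [-0.4, 0.1, 0.1]
gripper_width: 64.4
grasp_force: 36.1
```

Run:
```python
from h import *
o=env.get_obs();print(o['joint_pos'].round(3))
i,e=imaging.grab_frame('top');j,e=imaging.grab_frame('scene')
go([481,-178,115],96)
c=np.zeros((540,800,3),np.uint8);c[:,:540]=cv2.resize(j[205:295,300:390],None,fx=6,fy=6,interpolation=cv2.INTER_CUBIC)
c[:250,545:795]=cv2.resize(i[170:270,310:410],None,fx=2.5,fy=2.5);save(c,'c10.png')
```

```text
[-0.542  0.081  0.861  1.884 -0.066  1.204  2.015]
pos [ 481.6 -177.4  202.4] q7 2.02 F [-0.3  0.1 -0.8] w 64.2
 shift [ 0.001  -0.0005  0.0874] rot [-0.     0.003 -0.   ]
```

View pics/c10.png

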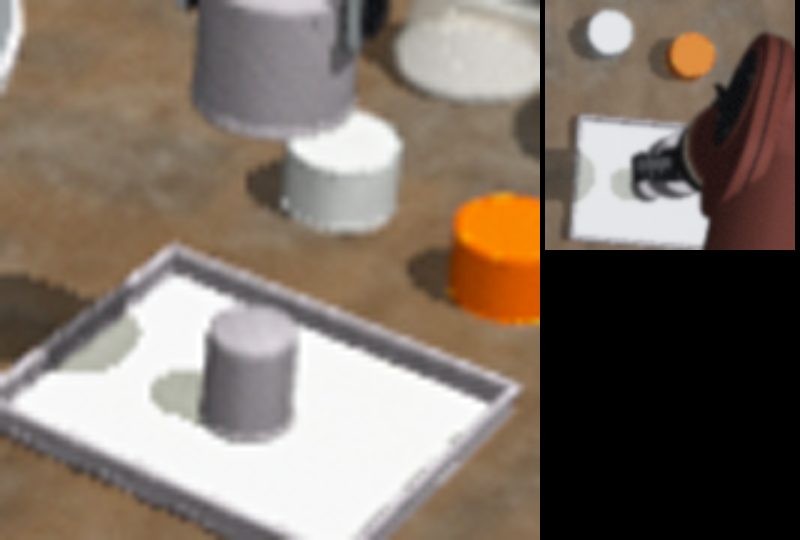

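The nest stands at (250,370) and the big cup is level above it. Lowering.

apply_moves(
  targets=[
    [[0,0,0.03],[0,0,0],0.055],
    [[0,0,0.06],[0,0,0],0.055],
    [[0,0,0.085],[0,0,0],0.055],
    [[0,0,0.1],[0,0,0],0.055],
    [[0,0,0.115],[0,0,0],0.055],
    [[0,0,0.13],[0,0,0],0.055],
    [[0,0,0.145],[0,0,0],0.055],
    [[0,0,0.152],[0,0,0],0.055],
    [[0,0,0.155],[0,0,0],0.055],
    [[0,0,0.155],[0,0,0],0.055],
    [[0,0,0.155],[0,0,0],0.055],
  ],
)

```text
time_s: 49.5
tool_pos: [480.6, -178.1, 45.9]
orientation: [-0.052, 0.999, -0.0, 0.001]
contact_force: [0.5, 0.1, -0.8]
gripper_width: 64.1
grasp_force: 36.2
```

apply_moves(
  targets=[
    [[0,0,0.001],[0,0,0],0.055],
    [[0,0,0.002],[0,0,0],0.055],
    [[0,0,0.002],[0,0,0],0.055],
  ],
)

```text
time_s: 49.8
tool_pos: [480.8, -178.1, 45.4]
orientation: [-0.052, 0.999, 0.001, 0.001]
contact_force: [-9.9, 2.5, 27.3]
gripper_width: 64.1
grasp_force: 39.3
```

apply_moves(
  targets=[
    [[0,0,0.001],[0,0,0],0.055],
    [[0,0,0.001],[0,0,0],0.07],
    [[0,0,0.001],[0,0,0],0.08],
    [[0,0,0.001],[0,0,0],0.085],
    [[0,0,0.001],[0,0,0],0.085],
    [[0,0,0.001],[0,0,0],0.085],
    [[0,0,-0.02],[0,0,0],0.085],
    [[0,0,-0.07],[0,0,0],0.085],
    [[0,0,-0.12],[0,0,0],0.085],
    [[0,0,-0.17],[0,0,0],0.085],
    [[0,0,-0.2],[0,0,0],0.085],
    [[0,0,-0.2],[0,0,0],0.085],
  ],
)

```text
time_s: 51.0
tool_pos: [482.1, -178.6, 247.7]
orientation: [-0.052, 0.999, 0.0, 0.004]
contact_force: [-0.3, 0.1, -0.0]
gripper_width: 85.3
grasp_force: 0.0
```

Run:
```python
from h import *
i,e=imaging.grab_frame('scene');i,e=imaging.grab_frame('top')
g=cv2.cvtColor(i,cv2.COLOR_BGR2HSV);w=((g[...,2]>170)&(g[...,1]<40)).astype(np.uint8);w[:140]=0;w[214:]=0;w[:,:290]=0
n,l,s,c=cv2.connectedComponentsWithStats(w)
for k in range(1,n):
    if s[k,4]>50: print('tin',c[k],s[k],onz('top',*c[k],35).round(1))
w=((g[...,0]>5)&(g[...,0]<20)&(g[...,1]>180)&(g[...,2]>150)).astype(np.uint8)
n,l,s,c=cv2.connectedComponentsWithStats(w)
for k in range(1,n):
    if s[k,4]>50: print('orange',c[k],s[k],onz('top',*c[k],35).round(1))
print(env.get_obs()['joint_pos'].round(2))
go([664,-129,150],20);go([664,-129,150],20,True)
```

```text
tin [335.90946502 182.27983539] [328 174  17  18 243] [ 664.9 -129.7   35. ]
orange [367.98019802 192.22772277] [360 184  17  17 202] [ 635.2 -228.4   35. ]
[-0.58  0.03  0.89  1.83 -0.03  1.29  1.98]
pos [ 480.3 -177.7  243.7] q7 1.98 F [-0.4  0.1 -0.1] w 84.9
 shift [-0.1876  0.0293  0.0941] rot [2.000e-03 1.000e-03 1.326e+00]
pos [ 480.3 -177.7  243.7] q7 1.98 F [-0.4  0.1 -0.1] w 84.9
alt shift [-0.1876  0.0293  0.0941] rot [-1.000e-03  2.000e-03 -1.816e+00]
```

apply_moves(
  targets=[
    [[-0.04,0.006,0],[0,0,0.15],0.085],
    [[-0.08,0.012,0],[0,0,0.3],0.085],
    [[-0.12,0.018,0],[0,0,0.45],0.085],
    [[-0.16,0.024,0.02],[0,0,0.6],0.085],
    [[-0.188,0.029,0.05],[0,0,0.75],0.085],
    [[-0.188,0.029,0.08],[0,0,0.9],0.085],
    [[-0.188,0.029,0.1],[0,0,0.98],0.085],
    [[-0.188,0.029,0.14],[0,0,0.98],0.085],
    [[-0.188,0.029,0.15],[0,0,0.98],0.085],
    [[-0.188,0.029,0.15],[0,0,0.98],0.085],
    [[-0.188,0.029,0.15],[0,0,0.98],0.085],
  ],
)

```text
time_s: 52.2
tool_pos: [664.4, -130.1, 94.6]
orientation: [0.424, 0.905, 0.0, 0.001]
contact_force: [-0.2, 0.0, -0.0]
gripper_width: 85.0
grasp_force: 0.0
```

```bash
python3 -c "
from h import *
print(env.get_obs()['joint_pos'].round(2))
i,e=imaging.grab_frame('scene')
go([664,-129.3,17],40)"
```

```text
[-0.5   0.66  0.9   1.59 -0.55  1.17  1.22]
pos [ 664.8 -130.1   95.3] q7 1.22 F [-0.1  1.2  1.6] w 85.2
 shift [ 0.0013 -0.0002  0.0783] rot [ 0.002  0.002 -0.004]
```

apply_moves(
  targets=[
    [[0.001,0,0.03],[0,0,0],0.085],
    [[0.001,0,0.05],[0,0,0],0.085],
    [[0.001,0,0.065],[0,0,0],0.085],
    [[0.001,0,0.076],[0,0,0],0.085],
    [[0.001,0,0.076],[0,0,0],0.085],
    [[0.001,0,0.076],[0,0,0],0.045],
    [[0.001,0,0.076],[0,0,0],0.045],
    [[0.001,0,0.076],[0,0,0],0.045],
    [[0.001,0,0.076],[0,0,0],0.045],
    [[0.001,0,0.076],[0,0,0],0.045],
    [[0.001,0,0.076],[0,0,0],0.045],
    [[0.001,0,0.076],[0,0,0],0.045],
    [[0.001,0,0.076],[0,0,0],0.045],
  ],
)

```text
time_s: 53.55
tool_pos: [664.3, -129.1, 19.0]
orientation: [0.424, 0.906, 0.0, 0.001]
contact_force: [-1.9, 0.8, 6.0]
gripper_width: 54.3
grasp_force: 31.2
```

apply_moves(
  targets=[
    [[0,0,-0.03],[0,0,0],0.045],
    [[0,0,-0.07],[0,0,0],0.045],
    [[0,0,-0.12],[0,0,0],0.045],
    [[0,0,-0.17],[0,0,0],0.045],
    [[0,0,-0.17],[0,0,0],0.045],
    [[0,0,-0.17],[0,0,0],0.045],
  ],
)

```text
time_s: 54.15
tool_pos: [664.1, -128.9, 189.1]
orientation: [0.424, 0.906, 0.001, 0.001]
contact_force: [-0.6, 0.9, -1.2]
gripper_width: 54.4
grasp_force: 32.6
```

```bash
python3 -c "
from h import *
print(env.get_obs()['joint_pos'].round(2))
go([475,180,180],106);go([475,180,180],106,True)"
```

```text
[-0.53  0.57  0.96  1.5  -0.48  1.32  1.17]
pos [ 664.1 -128.9  189.1] q7 1.17 F [-0.6  0.9 -1.2] w 54.4
 shift [0.3584 0.0525 0.0086] rot [ 1.000e-03  3.000e-03 -1.155e+00]
pos [ 664.1 -128.9  189.1] q7 1.17 F [-0.6  0.9 -1.2] w 54.4
alt shift [0.3584 0.0525 0.0086] rot [ 0.004 -0.002  1.986]
```

apply_moves(
  targets=[
    [[0.04,0.006,0],[0,0,-0.15],0.045],
    [[0.08,0.012,0],[0,0,-0.3],0.045],
    [[0.12,0.018,0],[0,0,-0.45],0.045],
    [[0.16,0.024,0],[0,0,-0.6],0.045],
    [[0.2,0.03,0],[0,0,-0.75],0.045],
    [[0.24,0.036,0],[0,0,-0.9],0.045],
    [[0.28,0.042,0],[0,0,-1.05],0.045],
    [[0.32,0.047,0],[0,0,-1.155],0.045],
    [[0.358,0.052,0.01],[0,0,-1.155],0.045],
    [[0.358,0.052,0.03],[0,0,-1.155],0.045],
    [[0.358,0.052,0.05],[0,0,-1.155],0.045],
    [[0.358,0.052,0.05],[0,0,-1.155],0.045],
    [[0.358,0.052,0.05],[0,0,-1.155],0.045],
  ],
)

```text
time_s: 55.45
tool_pos: [473.7, 179.1, 137.0]
orientation: [-0.139, 0.99, -0.001, -0.001]
contact_force: [0.2, 0.6, -0.5]
gripper_width: 54.8
grasp_force: 32.6
```

```bash
python3 -c "
from h import *
print(env.get_obs()['joint_pos'].round(2))
go([474,180,59],106)"
```

```text
[-1.12  0.14  0.73  1.97 -0.11  1.07  1.51]
pos [473.7 179.1 137. ] q7 1.51 F [ 0.2  0.6 -0.5] w 54.8
 shift [-0.0006  0.0009  0.078 ] rot [-0.001 -0.001 -0.001]
```

apply_moves(
  targets=[
    [[0,0.001,0.03],[0,0,0],0.045],
    [[0,0.001,0.05],[0,0,0],0.045],
    [[0,0.001,0.065],[0,0,0],0.045],
    [[0,0.001,0.073],[0,0,0],0.045],
    [[0,0.001,0.076],[0,0,0],0.045],
    [[0,0.001,0.078],[0,0,0],0.045],
    [[0,0.001,0.078],[0,0,0],0.045],
    [[0,0.001,0.078],[0,0,0],0.045],
  ],
)

```text
time_s: 56.25
tool_pos: [474.5, 180.8, 60.3]
orientation: [-0.139, 0.99, 0.0, 0.001]
contact_force: [-1.0, -0.0, 0.0]
gripper_width: 54.2
grasp_force: 32.6
```

apply_moves(
  targets=[
    [[0,0,0.001],[0,0,0],0.045],
    [[0,0,0.002],[0,0,0],0.045],
    [[0,0,0.0025],[0,0,0],0.045],
    [[0,0,0.0025],[0,0,0],0.045],
  ],
)

```text
time_s: 56.65
tool_pos: [474.5, 180.8, 58.7]
orientation: [-0.139, 0.99, 0.001, 0.0]
contact_force: [-7.8, -2.5, 22.0]
gripper_width: 54.3
grasp_force: 34.9
```

apply_moves(
  targets=[
    [[0,0,0.001],[0,0,0],0.045],
    [[0,0,0.001],[0,0,0],0.065],
    [[0,0,0.001],[0,0,0],0.075],
    [[0,0,0.001],[0,0,0],0.085],
    [[0,0,0.001],[0,0,0],0.085],
    [[0,0,0.001],[0,0,0],0.085],
    [[0,0,-0.02],[0,0,0],0.085],
    [[0,0,-0.06],[0,0,0],0.085],
    [[0,0,-0.11],[0,0,0],0.085],
    [[0,0,-0.16],[0,0,0],0.085],
    [[0,0,-0.18],[0,0,0],0.085],
    [[0,0,-0.18],[0,0,0],0.085],
  ],
)

```text
time_s: 57.85
tool_pos: [475.5, 181.2, 240.4]
orientation: [-0.139, 0.99, 0.002, 0.003]
contact_force: [0.2, 0.2, -0.7]
gripper_width: 85.2
grasp_force: 0.0
```

Run:
```python
from h import *
i,e=imaging.grab_frame('scene');i,e=imaging.grab_frame('top');j,e=imaging.grab_frame('scene')
print(env.get_obs()['joint_pos'].round(2))
go([594,214,228],70);go([594,214,228],70,True)
o=np.zeros((540,800,3),np.uint8);o[:440,:520]=cv2.resize(j[150:260,180:310],None,fx=4,fy=4,interpolation=cv2.INTER_CUBIC)
o[:270,520:800]=cv2.resize(i[135:270,150:290],None,fx=2,fy=2,interpolation=cv2.INTER_CUBIC)
o[270:540,520:800]=cv2.resize(j[215:305,300:393],(280,270));save(o,'c11.png')
```

```text
[-1.17  0.03  0.74  1.85 -0.02  1.28  1.43]
pos [473.5 180.4 236.2] q7 1.43 F [-1.1  0.4  0.7] w 84.9
 shift [-0.1251 -0.0009  0.0081] rot [-0.    -0.001  0.628]
pos [473.5 180.4 236.2] q7 1.43 F [-1.1  0.4  0.7] w 84.9
alt shift [-0.1251 -0.0009  0.0081] rot [ 1.000e-03 -1.000e-03 -2.514e+00]
```

View pics/c11.png

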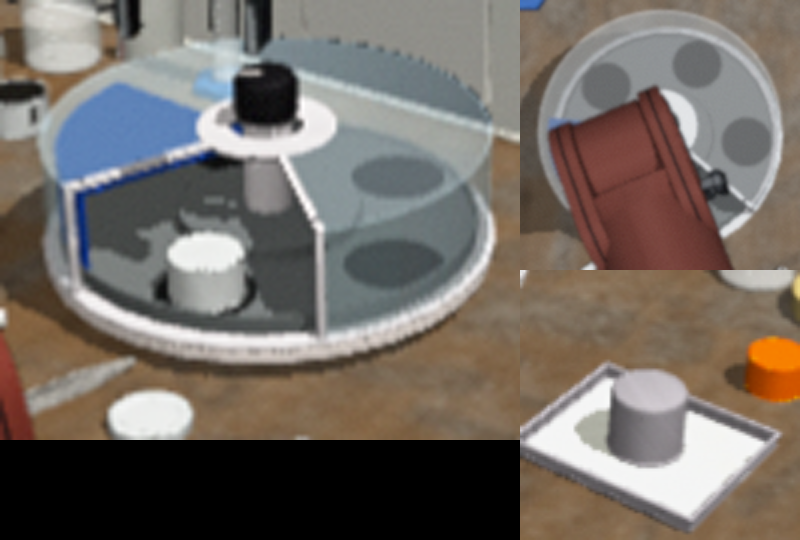

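The tin sits on its pad in the opening, and the nest stands on the tray under the 66 cup. I'll get the remaining turn from the visible pads.

Run:
```python
from h import *
P=[onz('top',150+(u-520)/2-.4,135+v/2-.4,40)[:2] for u,v in((745,141),(697,63),(607,86))]
A=np.array([593,214])
for p,k in zip(P,(144,216,288)):
    d=p-A;a=np.degrees(np.arctan2(d[1],d[0]))-k;print(p.round(1),np.hypot(*d).round(1),'shutter',round(a%360,1),'turn',round((196-a)%360,1))
```

```text
[589.1  96.6] 117.5 shutter 124.1 turn 71.9
[710.1 172.8] 124.1 shutter 124.6 turn 71.4
[671.5 309.8] 123.9 shutter 122.7 turn 73.3
```

apply_moves(
  targets=[
    [[-0.03,0,0],[0,0,0.15],0.085],
    [[-0.06,0,0],[0,0,0.3],0.085],
    [[-0.09,0,0],[0,0,0.45],0.085],
    [[-0.12,0,0],[0,0,0.6],0.085],
    [[-0.125,-0.001,0.008],[0,0,0.628],0.085],
    [[-0.125,-0.001,0.008],[0,0,0.628],0.085],
    [[-0.125,-0.001,0.008],[0,0,0.628],0.085],
  ],
)

```text
time_s: 58.7
tool_pos: [593.4, 213.1, 228.0]
orientation: [0.173, 0.985, -0.001, -0.001]
contact_force: [-0.2, -0.1, 0.1]
gripper_width: 85.2
grasp_force: 0.0
```

```bash
python3 -c "
from h import *
i,e=imaging.grab_frame('scene')
print(env.get_obs()['joint_pos'].round(2))
go([593.5,214,141],70)"
```

```text
[-1.05  0.38  0.83  1.57 -0.29  1.32  1.04]
pos [593.5 213.4 228.7] q7 1.04 F [-0.1  0.5 -1.1] w 84.8
 shift [0.0002 0.0006 0.0877] rot [-0.    -0.001  0.001]
```

Turn about 72.2° = 1.26 rad (anticlockwise from above).

apply_moves(
  targets=[
    [[0,0,0.03],[0,0,0],0.085],
    [[0,0,0.06],[0,0,0],0.085],
    [[0,0,0.087],[0,0,0],0.085],
    [[0,0,0.087],[0,0,0],0.085],
    [[0,0,0.087],[0,0,0],0.085],
    [[0,0,0.087],[0,0,0],0.04],
    [[0,0,0.087],[0,0,0],0.04],
    [[0,0,0.087],[0,0,0],0.04],
    [[0,0,0.087],[0,0,0],0.04],
    [[0,0,0.087],[0,0,0],0.04],
    [[0,0,0.087],[0,0,0],0.04],
    [[0,0,0.087],[0,0,0],0.04],
  ],
  force=40,
)

```text
time_s: 59.95
tool_pos: [595.5, 215.3, 144.1]
orientation: [0.173, 0.985, 0.002, 0.001]
contact_force: [-0.1, 1.6, 6.4]
gripper_width: 46.8
grasp_force: 41.7
```

apply_moves(
  targets=[
    [[0,0,0],[0,0,-0.06],0.04],
    [[0,0,0],[0,0,-0.16],0.04],
    [[0,0,0],[0,0,-0.28],0.04],
    [[0,0,0],[0,0,-0.4],0.04],
    [[0,0,0],[0,0,-0.52],0.04],
    [[0,0,0],[0,0,-0.64],0.04],
    [[0,0,0],[0,0,-0.76],0.04],
    [[0,0,0],[0,0,-0.88],0.04],
    [[0,0,0],[0,0,-1.0],0.04],
    [[0,0,0],[0,0,-1.1],0.04],
    [[0,0,0],[0,0,-1.19],0.04],
    [[0,0,0],[0,0,-1.24],0.04],
    [[0,0,0],[0,0,-1.265],0.04],
    [[0,0,0],[0,0,-1.265],0.04],
    [[0,0,0],[0,0,-1.265],0.04],
  ],
)

```text
time_s: 61.45
tool_pos: [595.5, 215.1, 144.0]
orientation: [-0.442, 0.897, 0.001, 0.002]
contact_force: [1.5, 1.6, 6.1]
gripper_width: 46.8
grasp_force: 41.6
```

apply_moves(
  targets=[
    [[0,0,0],[0,0,0],0.085],
    [[0,0,0],[0,0,0],0.085],
    [[0,0,0],[0,0,0],0.085],
    [[0,0,0],[0,0,0],0.085],
    [[0,0,0],[0,0,0],0.085],
    [[0,0,-0.04],[0,0,0],0.085],
    [[0,0,-0.08],[0,0,0],0.085],
    [[0,0,-0.12],[0,0,0],0.085],
    [[0,0,-0.16],[0,0,0],0.085],
    [[0,0,-0.16],[0,0,0],0.085],
  ],
)

```text
time_s: 62.45
tool_pos: [596.5, 214.1, 308.3]
orientation: [-0.442, 0.897, -0.0, 0.005]
contact_force: [0.4, -0.1, 1.4]
gripper_width: 85.2
grasp_force: 0.0
```

```bash
python3 -c "
from h import *
i,e=imaging.grab_frame('scene')
go([330,520,300],130)"
```

```text
pos [595.7 214.  305.2] q7 2.2 F [ 0.1 -0.2 -1.4] w 85.0
 shift [-0.0807  0.3971  0.0046] rot [-0.002  0.005  0.217]
```

Moving the arm out of the top camera's way to check.

apply_moves(
  targets=[
    [[-0.01,0.05,0],[0,0,0.1],0.085],
    [[-0.02,0.1,0],[0,0,0.2],0.085],
    [[-0.03,0.15,0],[0,0,0.2],0.085],
    [[-0.04,0.2,0],[0,0,0.2],0.085],
    [[-0.05,0.25,0],[0,0,0.2],0.085],
    [[-0.06,0.3,0],[0,0,0.2],0.085],
    [[-0.07,0.35,0],[0,0,0.2],0.085],
    [[-0.08,0.397,0],[0,0,0.2],0.085],
    [[-0.08,0.397,0],[0,0,0.2],0.085],
    [[-0.08,0.397,0],[0,0,0.2],0.085],
  ],
)

```text
time_s: 63.5
tool_pos: [326.3, 520.3, 300.4]
orientation: [-0.352, 0.936, -0.001, -0.001]
contact_force: [0.8, -0.2, -0.1]
gripper_width: 84.8
grasp_force: 0.0
```

Run:
```python
from h import *
i,e=imaging.grab_frame('scene');i,e=imaging.grab_frame('top');j,e=imaging.grab_frame('scene')
print(env.get_obs()['tool_pos'],env.get_obs()['joint_pos'].round(2))
o=np.zeros((540,800,3),np.uint8);o[:,:520]=cv2.resize(i[135:270,150:290],None,fx=4,fy=4,interpolation=cv2.INTER_CUBIC)[:,:520]
o[:270,520:800]=cv2.resize(i[170:300,280:415],(280,270));o[270:540,520:800]=cv2.resize(j[150:290,180:325],(280,270));save(o,'c12.png')
```

```text
[329.8937454  517.7409618  301.65748157] [-1.38  0.24  0.38  1.48 -0.09  1.43  1.28]
```

View pics/c12.png

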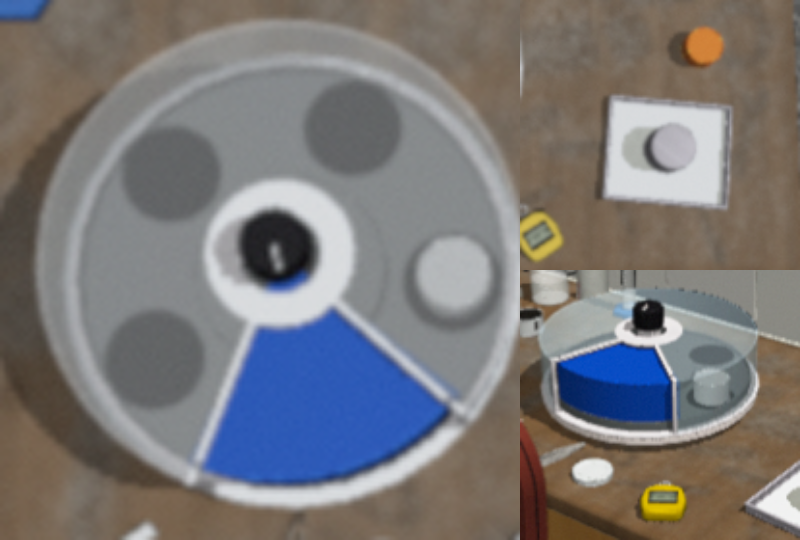

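The blue shutter fills the opening from strut to strut. The tin is on its pad at (455,275), the nest is on the tray at (672,147), and the watch and lid are where they were. Handing in.

```bash
python3 -c "
from h import *
print(env.job_done())"
```

```text
the job is handed in; nothing more can be done
None
```

I handed the job in at about 64 s of the 210 s allowed. Cups 27, 40 and 66 (53 was absent) are nested upside down on the tray, the one tin is on a carousel pad, and the last picture shows the blue shutter filling the opening; no score came back.

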